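# Load the resistor bank and set up a module for a pulse test

## Robot

A 7-joint arm with a two-finger parallel gripper is mounted at the origin on the work surface. World frame = base frame: x ahead of the robot, y to its left, z up, the work surface at z = 0. Lengths are in m, angles in rad, forces in N, time in s.
With the tool pointing down it reaches from about 0.4 to 0.85 m from the base axis. Payload 10.4 kg.
Tool frame: the origin (TCP) lies on the centre line of the jaws, within the pads' length; the fingertips stand r.tip_extent ahead of it and the grasp point (between the pads) lies 3 mm ahead of it (r.tip_extent is the distance from the TCP to the fingertips, in m); z points along the fingers, y is the direction in which the jaws open and shut (so a half turn about z gives the same grasp; the last joint's range is limited). The gripper opens to 87 mm and grips with 3 to 60 N. Pads are 19 mm wide; open, the fingers measure 117 mm over their backs; the gripper's body (75 mm by 190 mm) begins 51 mm behind the grasp point.
Start: joints at [1.291, 0.332, -0.065, 1.46, 0.022, 1.35, -0.088], TCP at [0.159, -0.605, 0.245] pointing down, gripper open.
Joint ranges: [-2.6, 2.6], [-0.5, 2.12], [-1.47, 1.34], [0.16, 2.42], [-1.27, 4.41], [0.06, 2.06], [-2.6, 2.6]. Speed limits (rad/s): [2.22, 2.22, 2.79, 2.79, 3.14, 3.14, 3.14].

## Interface

Orientations are given as a unit quaternion [x, y, z, w].
In Python, from bench import r gives the robot as it stands. The module is installed in compiled form; this text tells all that it offers.
- The arm moves only by the shell command python3 -m jog 'ROWS' [FORCE]. ROWS is JSON, a list of rows, each a list of 5 numbers: the shift along the tool's x, y, z in cm, then the turn about the tool's z in rad, then the closure, from 0 (fully open) to 1 (shut). A call has exactly 10 rows; each row shifts and turns the pose as measured when the row begins, along the tool's axes as they then stand; what a row does not reach is not made up. A row lasts 1/10 s, in which the tool goes at most 50 mm and 8.59 degrees, less where a joint would pass 70% of its speed; a pose out of reach is approached as far as the arm can. A call with a gripper value outside its range is refused whole. The fingers move at their own pace and stop on an object; FORCE is the grip in N (left out, the last holds). Time passes only in rows, so rows that do not move let the fingers close, or fill a call up. It gives the time, the measured TCP pose, the force and the opening at its end, in the units of the state.
- r.read_state(): the state, without advancing time (a new reading comes with each control period).
- r.camera(name): name is "scene" or "top" or "wrist"; returns a dict with "pixels" (400x640x3 uint8, red, green, blue), "fx", "fy", "cx", "cy" (pixels), "k1" (the pictures are not rectified: a ray, as slopes to the right and down, at radius r is drawn at 1 + k1 r^2 times it, then the intrinsics apply), "camera_from_world" (4x4, takes a point from world to camera coordinates). Camera axes: x right, y up, looking along -z (the intrinsics and any distortion apply to the point x, -y, -z); pixel columns grow to the right and rows downward; lengths in m; the calibration is good to about 2 mm. A picture is of the moment at which its call begins. There is no depth.
- r.close_job(): hands the job in, once; it reports no verdict.
The state is a dict: "time": time; "joint_positions": joint angles; "joint_vel": joint speeds; "joint_torque": joint torques, N m; "ee_pos": TCP position; "eef_rot": TCP orientation; "ft_force": force on the tool from outside, world axes, zero at the start; "torque": the same for the moment, N m; "width": finger opening in m.
Only numpy, scipy, OpenCV 4.12 (cv2) and the standard library are available. Lean on these libraries where they do the work, as an engineer would, in place of code of your own. Each camera call takes 0.05 s, during which the arm holds its last target. There are 200 camera calls.

## Task

Get the bench ready and start the test: draw back the load bank's clamp bar, move every load resistor tube from the storage cradle into a saddle of its own in the load bank, and slide the clamp bar fully home over their ends. Set the control module down flat on the white stage, centred between its corner stops, and only when the tubes are clamped and the module is in place press the start button. Everything must still be in place at the end (put back whatever gets knocked out of place), and the other things on the bench are to be left where they are.

Things in the scene. Friction and masses are not known exactly. Their poses are not given: they have to be found in the camera images.
- tube1_c (a point): centre of a tubular wire-wound load resistor: a round tube 30 mm in diameter, 130 mm long (0.2 kg), dark windings with a brass cap at each end. Its y axis runs along the tube; x and z turn as it rolls. All are alike; three or four are there, an absent one reads None from the start. They begin in the saddles of the storage cradle
- tube2_c (a point): centre of a tubular wire-wound load resistor: a round tube 30 mm in diameter, 130 mm long (0.2 kg), dark windings with a brass cap at each end. Its y axis runs along the tube; x and z turn as it rolls. All are alike; three or four are there, an absent one reads None from the start. They begin in the saddles of the storage cradle
- tube3_c (a point): centre of a tubular wire-wound load resistor: a round tube 30 mm in diameter, 130 mm long (0.2 kg), dark windings with a brass cap at each end. Its y axis runs along the tube; x and z turn as it rolls. All are alike; three or four are there, an absent one reads None from the start. They begin in the saddles of the storage cradle
- tube4_c (a point): centre of a tubular wire-wound load resistor: a round tube 30 mm in diameter, 130 mm long (0.2 kg), dark windings with a brass cap at each end. Its y axis runs along the tube; x and z turn as it rolls. All are alike; three or four are there, an absent one reads None from the start. They begin in the saddles of the storage cradle
- cradle: black storage cradle, fixed: base plate 300 x 120 x 8 mm with two upright combs (inner faces 36 mm either side of the middle), each with four V notches at x = -93, -31, 31, 93 mm. Origin: centre of its underside. Tubes lie along its y axis, centres 41.7 mm above the bench; ridges rise to 51.5 mm; the space between the combs is open down to the base plate
- bank: load bank, fixed: grey steel base plate with two white ceramic combs shaped just like the cradle's; origin under the middle of its saddles. Tubes lie along its y axis, which points to the clamp bar. The face of a fixed contact rail, 60 mm high, stands at y = -67 mm: a tube laid in the middle has 2 mm to spare there. Laid 5 to 20 mm towards the bar, it is pushed up to the rail as the bar closes
- saddle1 (a point): where the centre of a tube lies when seated in saddle 1 of the load bank (41.7 mm above the bench); axes as the bank's: y along the tube, x across, to the next saddle 62 mm away
- saddle2 (a point): where the centre of a tube lies when seated in saddle 2 of the load bank (41.7 mm above the bench); axes as the bank's: y along the tube, x across, to the next saddle 62 mm away
- saddle3 (a point): where the centre of a tube lies when seated in saddle 3 of the load bank (41.7 mm above the bench); axes as the bank's: y along the tube, x across, to the next saddle 62 mm away
- saddle4 (a point): where the centre of a tube lies when seated in saddle 4 of the load bank (41.7 mm above the bench); axes as the bank's: y along the tube, x across, to the next saddle 62 mm away
- clampbar (a joint): travel of the load bank's clamp bar in m: 0 fully home, 0.045 drawn fully back along the bank's +y; takes about 3 N (up to 12 N when pushing tubes) and stays where left. A grey bar 290 mm long across all saddles; its lip (top 66 mm above the bench) reaches 12 mm over the tube ends when home, so tubes go in only with the bar drawn back. It starts home or nearly so
- bar_handle (a point): middle of the clamp bar's black grip: a round bar 12 mm thick, 110 mm long, running along the bank's x direction 108 mm above the bench on two steel posts at its ends; it moves with the bar; axes as the bank's
- module_c (a point): centre of the control module: an aluminium box 52 mm (its x) by 110 mm (its y) by 32 mm high (z up) with a black connector on one short end, 0.25 kg; it begins lying flat on the bench
- stage_top (a point): centre of the top face of the device stage: a white insulating plate 150 mm (x) by 210 mm (y), fixed, its top 25 mm above the bench, with four L-shaped aluminium corner stops 8 mm high. The stops enclose a place 60 mm (x) by 118 mm (y) round this point, so the module, its length along y (either way round), has 4 mm to spare on each side; between the stops its long sides are open for 74 mm
- start_top (a point): middle of the top of the round black start button (34 mm across, the only button) on a grey box 75 x 100 x 40 mm, fixed. The top stands 58 mm above the bench at rest; the button is pressed straight down, 6 mm, and springs back
- start (a joint): travel of the start button in m: 0 at rest, 0.006 fully down (5 N); beyond 0.004 it has switched
- hygrometer: bystander: white room thermometer 100 mm wide and 88 mm high, standing; origin at its underside
- meter: bystander: black hand-held meter 150 x 66 x 34 mm lying flat; origin at its underside
- screwdriver: bystander: screwdriver 190 mm long, lying; origin at its underside
There are look-alikes about, which are no part of the job. Of the things that look like the part that bears module_c, take the one that is farthest from the robot's base at the start.

How it is judged:
On the way, in this order (a step that is already met when the one before it is completed fails the run):
1. the clamp bar is drawn back (value of joint clampbar above 0.03 m), for 0.2 s.
2. every tube lies in a saddle of its own in the load bank (x of tube1_c in the frame of bank between -0.1 and 0.1 m and z of tube1_c in the frame of bank between 0.0367 and 0.0467 m and y of tube1_c in the frame of bank between -0.012 and 0.035 m and angle between the y axis of each of tube1_c, tube2_c, tube3_c, tube4_c and the y axis of bank, either way round below 0.1 rad and x of tube2_c in the frame of bank between -0.1 and 0.1 m and z of tube2_c in the frame of bank between 0.0367 and 0.0467 m and y of tube2_c in the frame of bank between -0.012 and 0.035 m and x of tube3_c in the frame of bank between -0.1 and 0.1 m and z of tube3_c in the frame of bank between 0.0367 and 0.0467 m and y of tube3_c in the frame of bank between -0.012 and 0.035 m and x of tube4_c in the frame of bank between -0.1 and 0.1 m and z of tube4_c in the frame of bank between 0.0367 and 0.0467 m and y of tube4_c in the frame of bank between -0.012 and 0.035 m and linear speed of each of tube1, tube2, tube3, tube4 below 0.02 m/s), for 0.2 s.
3. the clamp bar is fully home over the tubes and the module sits centred between the stops on the stage (x of tube1_c in the frame of bank between -0.1 and 0.1 m and z of tube1_c in the frame of bank between 0.0367 and 0.0467 m and y of tube1_c in the frame of bank between -0.009 and 0.009 m and angle between the y axis of each of tube1_c, tube2_c, tube3_c, tube4_c and the y axis of bank, either way round below 0.1 rad and x of tube2_c in the frame of bank between -0.1 and 0.1 m and z of tube2_c in the frame of bank between 0.0367 and 0.0467 m and y of tube2_c in the frame of bank between -0.009 and 0.009 m and x of tube3_c in the frame of bank between -0.1 and 0.1 m and z of tube3_c in the frame of bank between 0.0367 and 0.0467 m and y of tube3_c in the frame of bank between -0.009 and 0.009 m and x of tube4_c in the frame of bank between -0.1 and 0.1 m and z of tube4_c in the frame of bank between 0.0367 and 0.0467 m and y of tube4_c in the frame of bank between -0.009 and 0.009 m and value of joint clampbar below 0.004 m and horizontal distance between module_c and stage_top below 0.008 m and z of module_c in the frame of stage_top between 0.012 and 0.02 m and angle between module_c's own z axis and vertical below 0.07 rad and angle between the y axis of module_c and the y axis of stage_top, either way round below 0.15 rad), for 0.2 s.
4. with all that ready, the start button is pressed (value of joint start above 0.004 m and x of tube1_c in the frame of bank between -0.1 and 0.1 m and z of tube1_c in the frame of bank between 0.0367 and 0.0467 m and y of tube1_c in the frame of bank between -0.009 and 0.009 m and angle between the y axis of each of tube1_c, tube2_c, tube3_c, tube4_c and the y axis of bank, either way round below 0.1 rad and x of tube2_c in the frame of bank between -0.1 and 0.1 m and z of tube2_c in the frame of bank between 0.0367 and 0.0467 m and y of tube2_c in the frame of bank between -0.009 and 0.009 m and x of tube3_c in the frame of bank between -0.1 and 0.1 m and z of tube3_c in the frame of bank between 0.0367 and 0.0467 m and y of tube3_c in the frame of bank between -0.009 and 0.009 m and x of tube4_c in the frame of bank between -0.1 and 0.1 m and z of tube4_c in the frame of bank between 0.0367 and 0.0467 m and y of tube4_c in the frame of bank between -0.009 and 0.009 m and value of joint clampbar below 0.004 m), for 0.05 s.
At the end, for the whole second after the job is handed in: every tube seated in its own saddle (5 mm in height, 9 mm along, 0.1 rad); clamp bar home (under 4 mm open); module flat between the stage's corner stops (centre within 8 mm, 0.15 rad); all at rest and the start button up (all of step 3 and linear speed of each of tube1, tube2, tube3, tube4, module below 0.02 m/s and value of joint start below 0.002 m); the robot touches nothing.
It fails at once if a bystander (thermometer, meter or screwdriver) is moved more than 30 mm (distance of any of hygrometer, meter, screwdriver from where it was at the start of the episode above 0.03 m).
It fails at once if the start button is pressed while the clamp bar is not home (value of joint start above 0.004 m and value of joint clampbar above 0.008 m).
It fails at once if the start button is pressed while the module is not on the stage (value of joint start above 0.004 m and horizontal distance between module_c and stage_top above 0.09 m).
Of tube1, tube2, tube3, tube4 only 3 to 4 are there at a start; the rules pass over those that are not, and their reading is None.
At some moment in a run one of tube1, tube2, tube3, tube4, module may be knocked a few centimetres aside while the robot is not near it.
Once in a run the grip may slacken for a moment while it holds something.
It also fails if it takes over 210 s, if anything falls off the work surface, if the arm or the gripper's body presses on something with over 40 N, if the wrist force passes 120 N, or if a joint passes its speed limit or range.

## Working session

There is one attempt and no reset: what is moved stays moved. The work goes in short steps, Python scripts to look and compute and a shell command to move; the robot and the scene stay as the last step left them, time stands still between calls to the robot, and variables do not carry over. Pictures are saved under pics/ and viewed, about 12 in all and at most 16, crops included, and the job is handed in when it is done.

```bash
mkdir -p pics; cat > h.py <<'E'
import numpy as np, cv2
from bench import r
from scipy.spatial.transform import Rotation as R
def snap(n,f):
    c=r.camera(n); cv2.imwrite('pics/'+f,c['pixels'][:,:,::-1]); np.savez('pics/'+f+'.npz',**c); return c
def load(f): return dict(np.load('pics/'+f+'.npz'))
def ray(c,u,v):
    x=(u-c['cx'])/c['fx'];y=(v-c['cy'])/c['fy'];rd=np.hypot(x,y);q=rd
    for _ in range(30): q=rd/(1+c['k1']*q*q)
    s=q/rd if rd>0 else 1
    M=np.array(c['camera_from_world']);A=M[:3,:3];o=-A.T@M[:3,3]
    return o,A.T@np.array([x*s,-y*s,-1])
def pt(c,u,v,z):
    o,d=ray(c,u,v);return o+d*(z-o[2])/d[2]
def proj(c,p):
    M=np.array(c['camera_from_world']);q=M[:3,:3]@np.asarray(p)+M[:3,3]
    x,y=q[0]/-q[2],-q[1]/-q[2];k=1+c['k1']*(x*x+y*y)
    return c['fx']*x*k+c['cx'],c['fy']*y*k+c['cy']
def togo(p,yaw=None):
    "cm shift in tool axes to put TCP at p; yaw = wanted direction (world angle) of tool y, mod pi -> turn"
    s=r.read_state();Q=R.from_quat(s['eef_rot']);d=Q.inv().apply(np.array(p)-s['ee_pos'])*100
    ty=Q.apply([0,1,0]);a=np.arctan2(ty[1],ty[0]);t=None
    if yaw is not None: t=-((yaw-a+np.pi/2)%np.pi-np.pi/2)
    print('shift cm',d.round(2),'turn',t,'tooly ang',a.round(3),'q7',s['joint_positions'][6],'z',Q.apply([0,0,1]).round(3))
E
python3 - <<'E'
from h import *
for n in('scene','top','wrist'):
    c=snap(n,n+'0.png');M=np.array(c['camera_from_world']);print(n,c['fx'],c['k1'],(-M[:3,:3].T@M[:3,3]).round(3))
print(r.tip_extent,r.read_state())
E
```

```text
scene 437.47335205448616 -0.1035983863761925 [1.112 0.034 1.079]
top 515.5159154832147 0.0031425522313763467 [0.247 0.024 1.503]
wrist 284.98917581472404 -0.04330599101008134 [ 0.227 -0.587  0.385]
0.022 {'time': 0.15, 'joint_positions': array([ 1.29138276,  0.33271843, -0.06468768,  1.46068939,  0.02161099,
        1.34991242, -0.08852058]), 'joint_vel': array([ 0.00020195, -0.00223376,  0.0006158 , -0.00191836,  0.00117978,
       -0.00121238,  0.00133812]), 'joint_torque': array([ 5.33025523e-04, -6.23635125e+01,  2.42603186e-02, -3.90142071e+01,
       -6.13692845e-02,  3.72552301e-02,  1.03240423e-04]), 'ee_pos': array([ 0.15867808, -0.60426475,  0.24397001]), 'eef_rot': array([ 9.91767944e-01,  1.28047177e-01, -9.45190236e-05, -5.07285698e-04]), 'ft_force': array([0.80473417, 0.81624073, 0.5732331 ]), 'torque': array([ 0.03312791, -0.00319979, -0.00265211]), 'width': 0.08686724586590414}
```

View pics/top0.png

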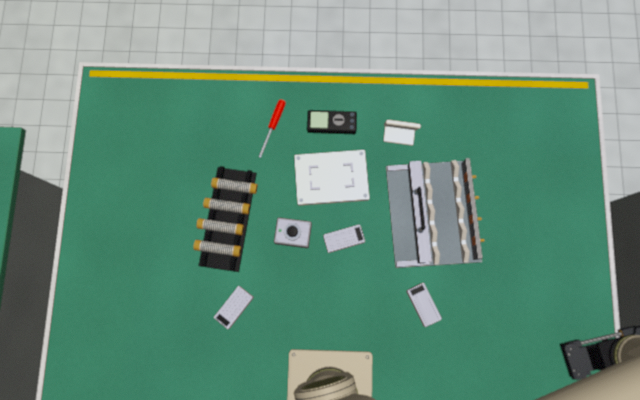

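View pics/scene0.png

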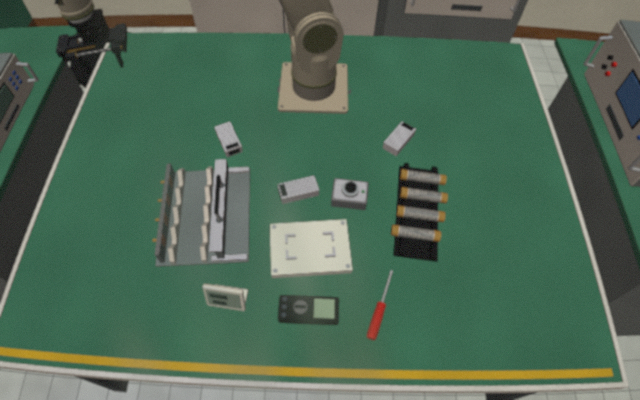

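The top view shows four tubes in the cradle (~228,220) and the bank (~435,213) with its clamp bar on the +y side (grip ~421,212). The stage is at (332,177), the button at (292,231), and the three module look-alikes are at (344,238), (233,307) and (425,304). I'll measure these next.

```bash
cat > m.py <<'E'
from h import *
c=load('top0.png');im=c['pixels']
hsv=cv2.cvtColor(im,cv2.COLOR_RGB2HSV)
# non-green foreground blobs
for nm,lo,hi,z in (('brass',(8,120,120),(25,255,255),.0417),('grey',(0,0,90),(180,60,255),.03)):
    m=cv2.inRange(hsv,lo,hi);m[:85]=0;m[340:]=0;m[:,:100]=0;m[:,560:]=0
    for k in cv2.findContours(m,0,1)[0]:
        a=cv2.contourArea(k)
        if a<(8 if nm=='brass' else 60):continue
        (x,y),(w,h),t=cv2.minAreaRect(k);M=cv2.moments(k);u,v=M['m10']/M['m00'],M['m01']/M['m00']
        b=[tuple(pt(c,*p,z)[:2].round(3)) for p in cv2.boxPoints(((x,y),(w,h),t))]
        p=pt(c,u,v,z);print(nm,int(a),round(u,1),round(v,1),p[:2].round(4),'R',np.hypot(*p[:2]).round(3),b if nm=='grey' else '')
cv2.imwrite('pics/topz.png',cv2.resize(im[145:335,190:490,::-1],None,fx=2.6,fy=2.6,interpolation=2))
E
python3 m.py
```

```text
brass 43 236.1 250.4 [0.3823 0.2738] R 0.47 
brass 37 196.5 244.4 [0.3965 0.3877] R 0.554 
brass 41 238.9 228.6 [0.4448 0.2694] R 0.52 
brass 34 199.3 223.0 [0.4581 0.384 ] R 0.598 
brass 38 245.2 207.7 [0.5061 0.2547] R 0.567 
brass 34 206.3 202.1 [0.5194 0.3683] R 0.637 
brass 40 252.9 187.8 [0.5655 0.2358] R 0.613 
brass 33 214.2 182.0 [0.5797 0.3496] R 0.677 
brass 17 541.6 85.5 [ 0.9036 -0.6162] R 1.094 
grey 793 233.1 307.0 [0.2249 0.2748] R 0.355 [(np.float64(0.195), np.float64(0.331)), (np.float64(0.288), np.float64(0.264)), (np.float64(0.255), np.float64(0.218)), (np.float64(0.163), np.float64(0.285))]
grey 790 423.8 304.5 [ 0.2472 -0.2584] R 0.358 [(np.float64(0.285), np.float64(-0.208)), (np.float64(0.311), np.float64(-0.257)), (np.float64(0.209), np.float64(-0.309)), (np.float64(0.184), np.float64(-0.259))]
grey 284 215.9 247.4 [0.3906 0.3341] R 0.514 [(np.float64(0.382), np.float64(0.382)), (np.float64(0.412), np.float64(0.38)), (np.float64(0.4), np.float64(0.285)), (np.float64(0.37), np.float64(0.288))]
grey 721 343.7 238.1 [ 0.4275 -0.031 ] R 0.429 [(np.float64(0.438),
[... 1513 characters left out ...]
np.float64(0.75), np.float64(0.19)), (np.float64(0.66), np.float64(0.219))]
grey 707 399.7 131.6 [ 0.7513 -0.192 ] R 0.775 [(np.float64(0.72), np.float64(-0.138)), (np.float64(0.792), np.float64(-0.147)), (np.float64(0.78), np.float64(-0.254)), (np.float64(0.708), np.float64(-0.244))]
grey 98 338.4 119.4 [ 0.7848 -0.0081] R 0.785 [(np.float64(0.802), np.float64(0.008)), (np.float64(0.802), np.float64(-0.025)), (np.float64(0.768), np.float64(-0.025)), (np.float64(0.767), np.float64(0.008))]
grey 288 319.0 119.2 [0.784  0.0501] R 0.786 [(np.float64(0.809), np.float64(0.078)), (np.float64(0.811), np.float64(0.024)), (np.float64(0.757), np.float64(0.022)), (np.float64(0.756), np.float64(0.076))]
```

View pics/topz.png

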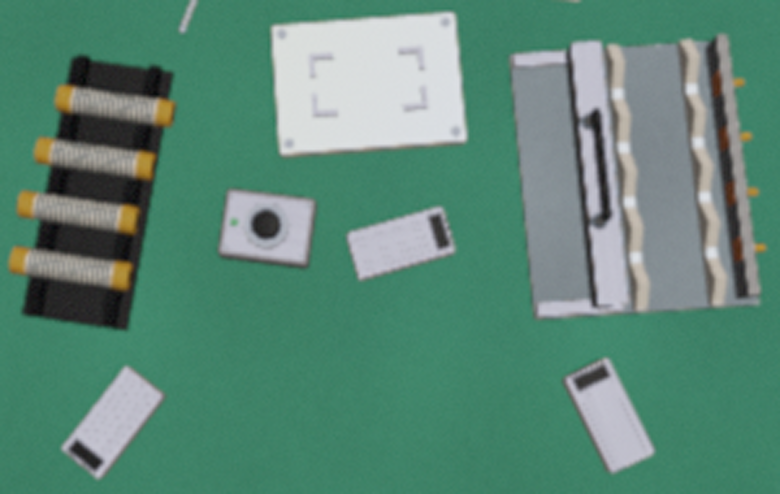

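The modules lie 0.355, 0.358 and 0.43 m from the base, so the middle one at (344,238) is the one to use. Cap-to-cap length and the 62 mm tube spacing both check out. I'll move above the bank to look with the wrist camera.

```bash
python3 -m jog '[[2,-1.5,0,0,0],[3.9,-2.85,0,0,0],[3.9,-2.85,0,0,0],[3.9,-2.85,0,0,0],[3.9,-2.85,0,0,0],[3.9,-2.85,0,0,0],[3.9,-2.85,0,0,0],[3.9,-2.85,0,0,0],[3,-2,0,0.08,0],[0,0,0,0.08,0]]' 20; python3 -m jog '[[0,0,0,0,0],[0,0,0,0,0],[0,0,0,0,0],[0,0,0,0,0],[0,0,0,0,0],[0,0,0,0,0],[0,0,0,0,0],[0,0,0,0,0],[0,0,0,0,0],[0,0,0,0,0]]'
python3 - <<'E'
from h import *
snap('wrist','w1.png')
E
```

```text
time: 1.15
ee_pos: [0.4181, -0.2832, 0.2408]
eef_rot: [0.999, 0.045, -0.002, -0.002]
ft_force: [0.8, -1.5, 0.5]
width: 0.0867
time: 2.15
ee_pos: [0.4161, -0.2854, 0.2401]
eef_rot: [0.999, 0.046, -0.002, -0.002]
ft_force: [0.6, 0.2, 0.3]
width: 0.0867
```

View pics/w1.png

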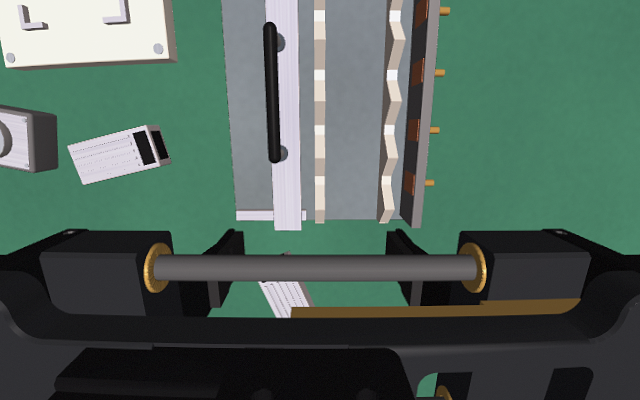

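The wrist view shows the black grip running from (270,24) to (275,161), the comb notches, and the rail near x≈415–437 px. I'll derive the bank frame from these.

```bash
python3 - <<'E'
from h import *
c=load('w1.png');im=c['pixels'];g=cv2.cvtColor(im,6)
# grip: dark pixels
m=(g<60).astype(np.uint8);m[:, :255]=0;m[:,292:]=0;m[180:]=0
n,l,s,cc=cv2.connectedComponentsWithStats(m);i=1+np.argmax(s[1:,4]);k=np.argwhere(l==i)[:,::-1].astype(np.float32)
print(s[i],cv2.fitLine(k,2,0,.01,.01).ravel())
rows=[(v,k[k[:,1]==v,0].min(),k[k[:,1]==v,0].max()) for v in (30,40,70,100,130,150)];print(rows)
H=[pt(c,u,v,.108) for u,v in((270.5,23),(275,162.5))];print('grip ends',np.round(H,4),np.hypot(*(H[0]-H[1])[:2]),'mid',(H[0]+H[1])/2,'yaw',np.degrees(np.arctan2(*(H[0]-H[1])[[1,0]])))
yaw=np.arctan2(*(H[0]-H[1])[[1,0]])
ct=load('top0.png');print('in top px',[np.round(proj(ct,h),1) for h in H], 'expected ~ (416.9,190),(420.8,230.4)')
cs=load('scene0.png');print('in scene px',[np.round(proj(cs,h),1) for h in H])
cv2.imwrite('pics/w1z.png',cv2.resize(im[0:240,220:460,::-1],None,fx=2.5,fy=2.5,interpolation=2))
E
```

```text
[ 263   22   18  141 1752] [3.8724944e-02 9.9924994e-01 2.7168265e+02 9.0696350e+01]
[(30, np.float32(263.0), np.float32(275.0)), (40, np.float32(263.0), np.float32(277.0)), (70, np.float32(265.0), np.float32(276.0)), (100, np.float32(266.0), np.float32(278.0)), (130, np.float32(268.0), np.float32(279.0)), (150, np.float32(269.0), np.float32(280.0))]
grip ends [[ 0.5699 -0.2332  0.108 ]
 [ 0.4498 -0.2443  0.108 ]] 0.12052406266759065 mid [ 0.50984577 -0.23874863  0.108     ] yaw 5.266083912346619
in top px [array([418.9, 185.5]), array([423.3, 228.6])] expected ~ (416.9,190),(420.8,230.4)
in scene px [array([214.4, 214. ]), array([217. , 175.2])]
```

View pics/w1z.png

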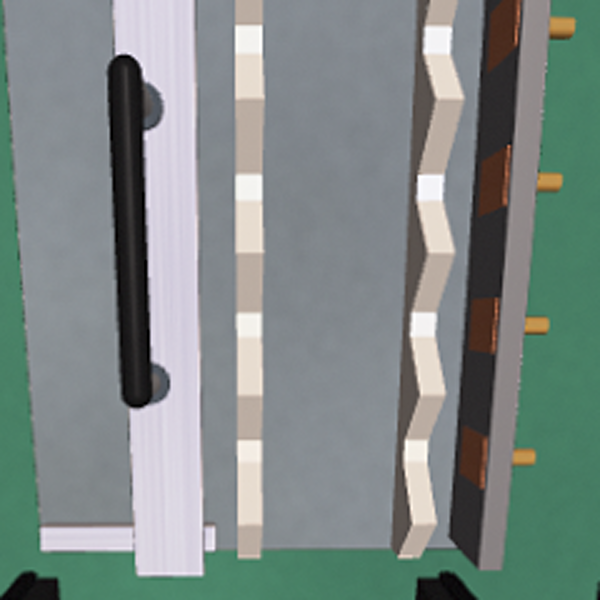

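```bash
python3 - <<'E'
from h import *
c=load('w1.png')
f=lambda L,z:np.array([pt(c,220+u/2.5,v/2.5,z)[:2] for u,v in L])
nl=f([(249,39),(249,187),(249,324),(249,450)],.0255);nr=f([(437,40),(430,187),(423,324),(415,450)],.0255)
rl=f([(264,100),(264,252),(264,395),(263,525)],.0515);rr=f([(434,98),(427,250),(416,395),(410,525)],.0515)
rail=f([(515,97),(500,250),(485,450),(478,560)],.06)
yaw=np.radians(5.27);ex=np.array([np.cos(yaw),np.sin(yaw)]);ey=np.array([-ex[1],ex[0]]);H=np.array([.5098,-.2387])
for n,a in(('nl',nl),('nr',nr),('rl',rl),('rr',rr),('rail',rail)):
    print(n,'x',((a-H)@ex*1e3).round(1),'y',((a-H)@ey*1e3).round(1))
print('bar right edge top z.066',((f([(198,100),(203,500)],.066)-H)@ey*1e3).round(1))
E
```

```text
nl x [ 93.6  31.3 -30.8 -92.8] y [-43.4 -43.6 -43.9 -44.1]
nr x [ 93.8  31.7 -30.6 -92.7] y [-127.6 -127.9 -128.4 -128.3]
rl x [  61.6    0.4  -62.2 -124.6] y [-49.5 -50.  -50.5 -50.6]
rr x [  62.8    1.5  -62.1 -124.6] y [-121.1 -121.7 -120.6 -121.7]
rail x [  61.4    1.1  -86.2 -139.6] y [-152.5 -151.1 -152.  -153.5]
bar right edge top z.066 [-22.5 -22.5]
```

The geometry is consistent: notches at ±31 and ±93 mm, comb faces 71.3 mm apart. The bank origin is about (0.518, −0.324) with yaw 5.27°. Next I'll go to the handle.

```bash
python3 -m jog '[[3.3,-1.3,0,0,0],[3.3,-1.3,0,0,0],[3.2,-1.2,1,0,0],[0,0,2.5,0,0],[0,0,3,0,0],[0,0,2.5,0,0.2],[0,0,0,0,0.2],[0,0,0,0,0.2],[0,0,0,0,0.2],[0,0,0,0,0.2]]' 30; python3 -c "
from h import *
togo((.5098,-.2387,.111),np.radians(95.27))"
```

```text
time: 3.2
ee_pos: [0.5156, -0.2375, 0.1509]
eef_rot: [0.999, 0.045, 0.0, -0.0]
ft_force: [0.5, -0.3, -0.1]
width: 0.0699
shift cm [-0.59  0.07  3.99] turn -0.002518338171971557 tooly ang -1.481 q7 -1.232904922876087 z [ 0.001  0.001 -1.   ]
```

```bash
python3 -m jog '[[-0.5,0,1.5,0,0.3],[0,0,1.5,0,0.3],[0,0,1,0,0.3],[0,0,0,0,0.5],[0,0,0,0,0.8],[0,0,0,0,1],[0,0,0,0,1],[0,0,0,0,1],[0,0,0,0,1],[0,0,0,0,1]]' 30; python3 -m jog '[[0,-0.5,0,0,1],[0,-0.8,0,0,1],[0,-0.8,0,0,1],[0,-0.8,0,0,1],[0,-0.8,0,0,1],[0,-0.5,0,0,1],[0,0,0,0,1],[0,0,0,0,1],[0,0,0,0,1],[0,0,0,0,1]]'
```

```text
time: 4.2
ee_pos: [0.514, -0.239, 0.1146]
eef_rot: [0.999, 0.045, 0.004, 0.001]
ft_force: [-0.4, 2.5, -0.9]
width: 0.0131
time: 5.2
ee_pos: [0.5103, -0.201, 0.1146]
eef_rot: [0.999, 0.042, 0.006, 0.008]
ft_force: [3.3, -5.2, -3.5]
width: 0.0109
```

```bash
python3 -m jog '[[0,0,0,0,0.3],[0,0,0,0,0.3],[0,0,0,0,0.3],[0,0,-1,0,0.3],[0,0,-2.5,0,0.3],[0,0,-4,0,0.3],[-3,0,-4,0,0.3],[-4,0,-2,0,0.3],[-2,0,0,0,0.3],[0,0,0,0,0.3]]' 30
python3 - <<'E'
from h import *
c=snap('wrist','w2.png');print(r.read_state()['ee_pos'],r.read_state()['eef_rot'])
g=cv2.cvtColor(c['pixels'],6);m=(g<60).astype(np.uint8);m[200:]=0
n,l,s,cc=cv2.connectedComponentsWithStats(m)
for i in range(1,n):
    if s[i,4]>700:
        k=np.argwhere(l==i)[:,::-1].astype(np.float32);(x,y),wh,t=cv2.minAreaRect(k)
        p=pt(c,x,y,.108);d=p[:2]-[.518,-.3241];y_=np.radians(5.27)
        print(s[i],wh,t,p.round(4),'bank xy',np.cos(y_)*d[0]+np.sin(y_)*d[1],-np.sin(y_)*d[0]+np.cos(y_)*d[1])
E
```

```text
time: 6.2
ee_pos: [0.4168, -0.2007, 0.2579]
eef_rot: [0.999, 0.046, 0.006, 0.005]
ft_force: [-0.0, 0.3, -0.4]
width: 0.0603
[ 0.41800995 -0.20046195  0.25804204] [0.99889087 0.04633117 0.00663279 0.00514403]
[ 452    0   43  200 4058] (22.402597427368164, 202.21588134765625) 5.774326324462891 [ 0.5314 -0.3505  0.108 ] bank xy 0.010926198951222408 -0.02751695443334096
[ 316   43   13  129 1495] (127.99998474121094, 11.999998092651367) 90.0 [ 0.5091 -0.2017  0.108 ] bank xy 0.0023403203040837026 0.12274980719528998
[104 121  19  58 865] (16.174095153808594, 57.220027923583984) 2.12109637260437 [0.4496 0.0074 0.108 ] bank xy -0.0376829735181143 0.3363638784609616
```

View pics/w2.png

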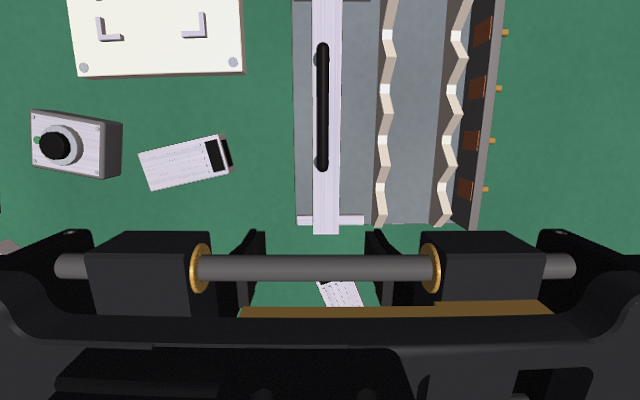

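The bar is drawn back about 37 mm: grip centre now at bank y=122.7 mm, ~(322,107) px. The button (60,145) and module (185,160) are also in view. Now to the cradle.

```bash
python3 -m jog '[[0,0,0,-0.15,0.3],[0,0,0,-0.15,0.3],[0,0,0,-0.15,0.3],[0,0,0,-0.15,0.3],[0,0,0,-0.15,0.3],[0,0,0,-0.15,0.3],[0,0,0,-0.15,0.3],[0,0,0,-0.15,0.3],[0,0,0,-0.15,0.3],[0,0,0,0,0.3]]' 20;python3 -m jog '[[2,0.1,0,0,0.45],[4.5,0.1,0,0,0.45],[4.5,0.1,0,0,0.45],[4.5,0.1,0,0,0.45],[4.5,0.1,0,0,0.45],[4.5,0.1,0,0,0.45],[4.5,0.1,0,0,0.45],[4.5,0.1,0,0,0.45],[4.5,0.1,0,0,0.45],[2,0,0,0,0.45]]' 
python3 - <<'E'
from h import *
snap('wrist','w3.png')
togo((.48,.2,.25),np.radians(-7.1))
E
```

```text
time: 7.25
ee_pos: [0.4261, -0.1938, 0.2577]
eef_rot: [0.747, 0.665, 0.004, 0.005]
ft_force: [-0.2, 0.1, 0.2]
width: 0.0608
time: 8.25
ee_pos: [0.4946, 0.2185, 0.2587]
eef_rot: [0.765, 0.644, 0.006, 0.003]
ft_force: [0.5, -0.9, 0.3]
width: 0.048
shift cm [-2.27 -1.08  0.83] turn -0.044529477992694355 tooly ang -0.168 q7 -0.8010062237198284 z [ 0.013  0.006 -1.   ]
```

View pics/w3.png

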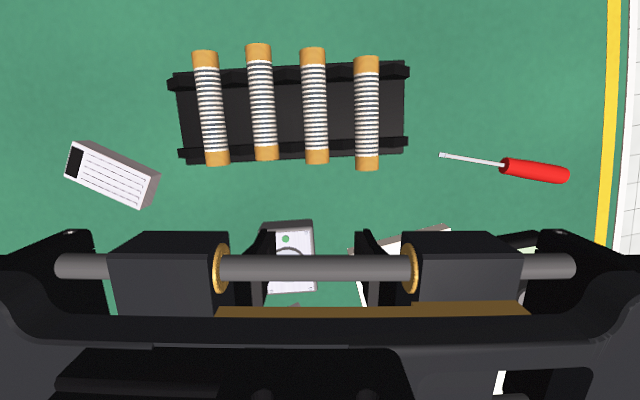

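```bash
cat > tubes.py <<'E'
from h import *
import sys
def tubes(f,z=.0417,rmax=230):
    c=load(f);hsv=cv2.cvtColor(c['pixels'],cv2.COLOR_RGB2HSV)
    m=cv2.inRange(hsv,(8,120,100),(22,255,255));m[rmax:]=0
    P=[]
    for k in cv2.findContours(m,0,1)[0]:
        if cv2.contourArea(k)>150:
            M=cv2.moments(k);P.append(pt(c,M['m10']/M['m00'],M['m01']/M['m00'],z))
    P=np.array(P);used=set();o=[]
    for i in range(len(P)):
        for j in range(i+1,len(P)):
            d=P[i]-P[j];L=np.linalg.norm(d)
            if .1<L<.13 : o.append(((P[i]+P[j])/2,np.degrees(np.arctan(-d[0]/d[1])),L))
    return o
if __name__=='__main__':
    for p,y,L in sorted(tubes(sys.argv[1]),key=lambda t:t[0][0]):print(p.round(4),'yaw',y.round(2),'capdist',L.round(4))
E
python3 tubes.py w3.png
```

```text
[0.3902 0.3295 0.0417] yaw -6.91 capdist 0.1161
[0.4214 0.3273 0.0417] yaw 22.02 capdist 0.1291
[0.4448 0.2623 0.0417] yaw 81.15 capdist 0.1247
[0.4526 0.3253 0.0417] yaw -6.88 capdist 0.1165
[0.4588 0.3777 0.0417] yaw 81.25 capdist 0.1248
[0.483  0.3178 0.0417] yaw -36.64 capdist 0.1255
[0.5065 0.2504 0.0417] yaw 74.35 capdist 0.1266
[0.5135 0.3104 0.0417] yaw -6.95 capdist 0.1163
[0.5203 0.3661 0.0417] yaw 74.31 capdist 0.1263
[0.5438 0.3008 0.0417] yaw -37.82 capdist 0.1219
[0.5743 0.2912 0.0417] yaw -6.76 capdist 0.1165
```

```bash
python3 -c "
from h import *
togo((.5743,.2912,.10),np.radians(-6.9))"
```

```text
shift cm [ 8.19  6.51 16.  ] turn -0.04802013649668302 tooly ang -0.168 q7 -0.8010062237198284 z [ 0.013  0.006 -1.   ]
```

```bash
python3 -m jog '[[0,0,0,-0.048,0.45],[2,2,3,0,0.45],[2.5,2,3,0,0.45],[2.5,2,3,0,0.45],[1.3,0.5,4,0,0.45],[0,0,2.5,0,0.45],[0,0,0,0,0.45],[0,0,0,0,0.45],[0,0,0,0,0.45],[0,0,0,0,0.45]]' 20; python3 -c "
from h import *
togo((.5743,.2912,.045),np.radians(-6.9))"
```

```text
time: 9.3
ee_pos: [0.5762, 0.3063, 0.1017]
eef_rot: [0.76, 0.65, 0.009, -0.0]
ft_force: [0.7, 0.2, -0.5]
width: 0.0481
shift cm [-1.6  -0.02  5.65] turn -0.03441915231963044 tooly ang -0.155 q7 -0.9981451963895626 z [ 0.013  0.012 -1.   ]
```

```bash
python3 -m jog '[[-1,0,0.5,-0.034,0.45],[-0.6,0,1,0,0.45],[0,0,1.4,0,0.45],[0,0,1.4,0,0.45],[0,0,1,0,0.45],[0,0,0.3,0,0.45],[0,0,0,0,0.45],[0,0,0,0,0.45],[0,0,0,0,0.45],[0,0,0,0,0.45]]' 20; python3 -c "
from h import *
togo((.5743,.2912,.045),np.radians(-6.9))"
```

```text
time: 10.3
ee_pos: [0.5768, 0.2924, 0.0462]
eef_rot: [0.75, 0.662, 0.012, 0.001]
ft_force: [-0.2, 1.2, -0.8]
width: 0.0475
shift cm [-0.15 -0.24  0.12] turn -0.004651892380861611 tooly ang -0.125 q7 -0.9822539157265117 z [ 0.02   0.015 -1.   ]
```

```bash
python3 -m jog '[[-0.15,-0.24,0.1,0,0.45],[0,0,0,0,0.6],[0,0,0,0,0.8],[0,0,0,0,0.9],[0,0,0,0,0.9],[0,0,0,0,0.9],[0,0,-1,0,0.9],[0,0,-3,0,0.9],[0,0,-4,0,0.9],[0,0,-4,0,0.9]]' 25; python3 -m jog '[[0,0,-3,0,0.9],[0,0,0,0,0.9],[-2,0,0,0,0.9],[-4,0,0,0,0.9],[-4.5,0,0,0,0.9],[-4.5,0,0,0,0.9],[-4.5,0,0,0,0.9],[-4.5,0,0,0,0.9],[-4,0,0,0,0.9],[-2,0,0,0,0.9]]'; python3 -c "
from h import *
y=np.radians(5.27);o=np.array([.518,-.3241]);ex=np.array([np.cos(y),np.sin(y)]);ey=np.array([-ex[1],ex[0]])
for x in(93,31,-31,-93):print(x,(o+ex*x/1e3+ey*.010).round(4))
togo((*(o+ex*.093+ey*.010),.1),y)"
```

```text
time: 11.3
ee_pos: [0.5687, 0.2872, 0.1644]
eef_rot: [0.75, 0.662, 0.007, -0.001]
ft_force: [0.4, -0.1, -1.1]
width: 0.0293
time: 12.3
ee_pos: [0.5303, -0.017, 0.1958]
eef_rot: [0.748, 0.664, 0.013, -0.0]
ft_force: [0.7, 0.0, -2.7]
width: 0.0295
93 [ 0.6097 -0.3056]
31 [ 0.548  -0.3113]
-31 [ 0.4862 -0.317 ]
-93 [ 0.4245 -0.3227]
shift cm [-27.91  11.16   9.21] turn -0.21118745324565635 tooly ang -0.119 q7 -0.2839462815625275 z [ 0.019  0.018 -1.   ]
```

```bash
python3 -m jog '[[0,0,0,-0.11,0.9],[0,0,0,-0.1,0.9],[-3,0.7,0,0,0.9],[-4.5,0.8,0,0,0.9],[-4.5,0.8,0,0,0.9],[-4.5,0.8,0,0,0.9],[-4.5,0.8,0,0,0.9],[-4.5,0.8,0,0,0.9],[-2.5,0.5,0,0,0.9],[0,0,0,0,0.9]]'; python3 -c "
from h import *
togo((.6097,-.3056,.1),np.radians(5.27))"
```

```text
time: 13.3
ee_pos: [0.6073, -0.3083, 0.1887]
eef_rot: [0.673, 0.739, 0.01, 0.001]
ft_force: [-0.1, 0.8, -2.5]
width: 0.0291
shift cm [0.14 0.13 8.87] turn 0.0018541797360711598 tooly ang 0.094 q7 0.3123952061440153 z [ 0.015  0.013 -1.   ]
```

```bash
python3 -m jog '[[0,0,1,0,0.9],[0,0.1,2.5,0,0.9],[0,0,2.5,0,0.9],[0,0,1.8,0,0.9],[0,0,0.5,0,0.9],[0,0,0,0,0.9],[0,0,0,0,0.9],[0,0,0,0,0.9],[0,0,0,0,0.9],[0,0,0,0,0.9]]'; python3 -c "
from h import *
togo((.6097,-.3056,.046),np.radians(5.27))"
```

```text
time: 14.3
ee_pos: [0.6099, -0.2993, 0.1028]
eef_rot: [0.67, 0.742, 0.011, 0.001]
ft_force: [-0.0, 0.3, -2.0]
width: 0.0292
shift cm [-0.7  -0.18  5.66] turn 0.009055013708653581 tooly ang 0.101 q7 0.2796389713652911 z [ 0.017  0.015 -1.   ]
```

```bash
python3 -m jog '[[-0.7,-0.1,0.5,0.009,0.9],[0,-0.1,1,0,0.9],[0,0,1,0,0.9],[0,0,1,0,0.9],[0,0,0.8,0,0.9],[0,0,0,0,0.9],[0,0,0,0,0.9],[0,0,0,0,0.9],[0,0,0,0,0.9],[0,0,0,0,0.9]]'; python3 -c "
from h import *
togo((.6097,-.3056,.046),np.radians(5.27))"
```

```text
time: 15.3
ee_pos: [0.6092, -0.3067, 0.0557]
eef_rot: [0.674, 0.738, 0.011, 0.001]
ft_force: [0.2, -0.6, -1.8]
width: 0.0291
shift cm [0.1  0.04 0.97] turn -0.001205373531133036 tooly ang 0.091 q7 0.2645754814677933 z [ 0.017  0.015 -1.   ]
```

Aligned to within 1 mm; now lowering, releasing and retreating.

```bash
python3 -m jog '[[0.1,0.04,0.4,0,0.9],[0,0,0.4,0,0.9],[0,0,0.2,0,0.9],[0,0,0,0,0.9],[0,0,0,0,0.45],[0,0,0,0,0.45],[0,0,0,0,0.45],[0,0,0,0,0.45],[0,0,0,0,0.45],[0,0,0,0,0.45]]'; python3 -m jog '[[0,0,-0.5,0,0.45],[0,0,-1.5,0,0.45],[0,0,-3,0,0.45],[0,0,-4,0,0.45],[0,0,-4,0,0.45],[0,0,-2,0,0.45],[2,0,0,0,0.45],[4.5,0,0,0,0.45],[4.5,0,0,0,0.45],[2,0,0,0,0.45]]'; python3 - <<'E'
from h import *
snap('top','t1.png')
togo((.5,.1,.2),np.radians(-6.9))
E
```

```text
time: 16.3
ee_pos: [0.6108, -0.3059, 0.0468]
eef_rot: [0.674, 0.738, 0.011, 0.002]
ft_force: [1.3, -0.2, 0.6]
width: 0.0476
time: 17.3
ee_pos: [0.5949, -0.175, 0.2116]
eef_rot: [0.676, 0.737, 0.012, 0.005]
ft_force: [1.0, 0.7, 0.8]
width: 0.0479
shift cm [27.93 -7.07  1.31] turn 0.20964931458217695 tooly ang 0.089 q7 0.12776983225298003 z [ 0.024  0.013 -1.   ]
```

```bash
cat > chk.py <<'E'
from h import *
import sys
# caps in the top view -> tubes (centre, yaw), also in the bank frame
def chk(f):
    c=load(f);hsv=cv2.cvtColor(c['pixels'],cv2.COLOR_RGB2HSV);m=cv2.inRange(hsv,(8,110,110),(25,255,255));m[:110]=0;m[330:]=0
    P=[]
    for k in cv2.findContours(m,0,1)[0]:
        if cv2.contourArea(k)>=12:M=cv2.moments(k);P.append(pt(c,M['m10']/M['m00'],M['m01']/M['m00'],.0417))
    y=np.radians(5.27)
    for i,p in enumerate(P):
        for q in P[:i]:
            d=p-q;L=np.linalg.norm(d[:2])
            if .109<L<.119:
                s=(p+q)/2;e=s[:2]-[.518,-.3241]
                print(s[:2].round(4),'yaw',np.degrees(np.arctan(-d[0]/d[1])).round(1),'L',L.round(3),'bank',np.round([e[0]*np.cos(y)+e[1]*np.sin(y),-e[0]*np.sin(y)+e[1]*np.cos(y)],4))
chk(sys.argv[1])
E
python3 chk.py t1.png
python3 -m jog '[[0,0,0,0.11,0.45],[0,0,0,0.1,0.45],[4,-1,0,0,0.45],[4.5,-1,0,0,0.45],[4.5,-1,0,0,0.45],[4.5,-1,0,0,0.45],[4.5,-1,0,0,0.45],[4.5,-1,0,0,0.45],[4,-1,0,0,0.45],[2,0,0,0,0.45]]'; python3 -c "
from h import *
togo((.5135,.3104,.1),np.radians(-6.9))"
```

```text
[0.3894 0.3305] yaw -7.0 L 0.116 bank [-0.068   0.6636]
[0.4513 0.3264] yaw -6.2 L 0.115 bank [-0.0066  0.6539]
[0.5122 0.3114] yaw -6.5 L 0.115 bank [0.0526 0.6334]
time: 18.35
ee_pos: [0.5583, 0.1762, 0.2154]
eef_rot: [0.751, 0.661, 0.012, 0.003]
ft_force: [0.4, 0.3, 0.2]
width: 0.0479
shift cm [12.59 -6.39 11.57] turn -0.007211791544836643 tooly ang -0.128 q7 -0.7006373014817046 z [ 0.022  0.01  -1.   ]
```

```bash
python3 -m jog '[[3,-1.6,2,0,0.45],[3,-1.6,3,0,0.45],[3,-1.6,3,0,0.45],[2.5,-1.3,2,0,0.45],[0,0,0.8,0,0.45],[0,0,0,0,0.45],[0,0,0,0,0.45],[0,0,0,0,0.45],[0,0,0,0,0.45],[0,0,0,0,0.45]]'; python3 - <<'E'
from h import *
snap('top','t2.png');snap('wrist','w4.png')
togo((.5135,.3104,.045),np.radians(-6.9))
E
python3 chk.py t2.png;python3 tubes.py w4.png
```

```text
time: 19.35
ee_pos: [0.5093, 0.308, 0.1077]
eef_rot: [0.749, 0.663, 0.013, 0.004]
ft_force: [-0.1, 0.0, 0.1]
width: 0.048
shift cm [0.19 0.25 6.26] turn -0.0014449899324189275 tooly ang -0.122 q7 -1.024971956692469 z [ 0.026  0.011 -1.   ]
[0.3893 0.3308] yaw -7.2 L 0.115 bank [-0.068   0.6639]
[ 0.6079 -0.3091] yaw 6.0 L 0.115 bank [0.0909 0.0067]
[0.4581 0.3747 0.0417] yaw 81.27 capdist 0.1255
```

```bash
python3 -m jog '[[0.2,0.2,0.8,0,0.45],[0,0,1.2,0,0.45],[0,0,1.2,0,0.45],[0,0,1.2,0,0.45],[0,0,1.2,0,0.45],[0,0,0.4,0,0.45],[0,0,0,0,0.45],[0,0,0,0,0.45],[0,0,0,0,0.45],[0,0,0,0,0.45]]'; python3 -c "
from h import *
togo((.5135,.3104,.045),np.radians(-6.9))"
```

```text
time: 20.45
ee_pos: [0.5128, 0.3103, 0.0412]
eef_rot: [0.749, 0.663, 0.013, 0.004]
ft_force: [-0.4, 0.4, 0.7]
width: 0.0481
shift cm [ 0.02  0.07 -0.38] turn -0.0016327249594974003 tooly ang -0.122 q7 -1.0736668924427488 z [ 0.024  0.011 -1.   ]
```

```bash
python3 -m jog '[[0,0.07,-0.35,0,0.45],[0,0,0,0,0.6],[0,0,0,0,0.8],[0,0,0,0,0.9],[0,0,0,0,0.9],[0,0,0,0,0.9],[0,0,-1,0,0.9],[0,0,-3,0,0.9],[0,0,-4,0,0.9],[0,0,-4,0,0.9]]' 25; python3 -m jog '[[0,0,-3,0,0.9],[0,0,0,0,0.9],[-2,0,0,0,0.9],[-4,0,0,0,0.9],[-4.5,0,0,0,0.9],[-4.5,0,0,0,0.9],[-4.5,0,0,0,0.9],[-4.5,0,0,-0.1,0.9],[-4,0,0,-0.11,0.9],[-2,0,0,0,0.9]]'; python3 -c "
from h import *
togo((.548,-.3113,.19),np.radians(5.27))"
```

```text
time: 21.45
ee_pos: [0.5077, 0.3068, 0.165]
eef_rot: [0.749, 0.663, 0.008, 0.003]
ft_force: [1.0, -0.4, -1.6]
width: 0.0293
time: 22.45
ee_pos: [0.4771, 0.0015, 0.1956]
eef_rot: [0.67, 0.742, 0.012, 0.004]
ft_force: [-0.2, 0.3, -1.4]
width: 0.0292
shift cm [-31.84   3.85   0.33] turn 0.01019051194868803 tooly ang 0.102 q7 -0.024964109865493703 z [ 0.021  0.012 -1.   ]
```

```bash
python3 -m jog '[[-2.5,0.5,0,0.01,0.9],[-4.5,0.5,0,0,0.9],[-4.5,0.5,0,0,0.9],[-4.5,0.5,0,0,0.9],[-4.5,0.5,0,0,0.9],[-4.5,0.5,0,0,0.9],[-4,0.5,0,0,0.9],[-1.8,0.3,0,0,0.9],[0,0,0,0,0.9],[0,0,0,0,0.9]]'; python3 -m jog '[[0,0,1,0,0.9],[0,0,2.5,0,0.9],[0,0,2.5,0,0.9],[0,0,1.8,0,0.9],[0,0,0.5,0,0.9],[0,0,0,0,0.9],[0,0,0,0,0.9],[0,0,0,0,0.9],[0,0,0,0,0.9],[0,0,0,0,0.9]]'; python3 -c "
from h import *
togo((.548,-.3113,.046),np.radians(5.27))"
```

```text
time: 23.45
ee_pos: [0.5393, -0.3199, 0.1864]
eef_rot: [0.676, 0.737, 0.008, 0.002]
ft_force: [-0.1, 0.4, -1.5]
width: 0.0297
time: 24.45
ee_pos: [0.542, -0.3105, 0.1019]
eef_rot: [0.672, 0.74, 0.009, 0.003]
ft_force: [0.1, -0.0, -1.1]
width: 0.0292
shift cm [-0.19  0.49  5.59] turn 0.004253854618617714 tooly ang 0.096 q7 0.38056415693194606 z [ 0.017  0.01  -1.   ]
```

```bash
python3 -m jog '[[-0.15,0.49,0.5,0,0.9],[0,0,1,0,0.9],[0,0,1,0,0.9],[0,0,1,0,0.9],[0,0,0.8,0,0.9],[0,0,0,0,0.9],[0,0,0,0,0.9],[0,0,0,0,0.9],[0,0,0,0,0.9],[0,0,0,0,0.9]]'; python3 -c "
from h import *
togo((.548,-.3113,.046),np.radians(5.27))"
```

```text
time: 25.45
ee_pos: [0.5483, -0.3114, 0.055]
eef_rot: [0.672, 0.74, 0.009, 0.003]
ft_force: [0.8, 0.5, -0.7]
width: 0.0292
shift cm [ 0.   -0.04  0.9 ] turn 0.0038139220626876025 tooly ang 0.096 q7 0.3565595543245122 z [ 0.017  0.01  -1.   ]
```

Lower, release, retreat, and go back to the cradle for tube B.

```bash
python3 -m jog '[[0,-0.04,0.4,0,0.9],[0,0,0.4,0,0.9],[0,0,0.2,0,0.9],[0,0,0,0,0.9],[0,0,0,0,0.45],[0,0,0,0,0.45],[0,0,0,0,0.45],[0,0,0,0,0.45],[0,0,0,0,0.45],[0,0,0,0,0.45]]'; python3 -m jog '[[0,0,-0.5,0,0.45],[0,0,-1.5,0,0.45],[0,0,-3,0,0.45],[0,0,-4,0,0.45],[0,0,-4,0,0.45],[0,0,-2,0,0.45],[2,0,0,0,0.45],[4.5,0,0,0,0.45],[4.5,0,0,0,0.45],[4.5,0,0,0,0.45]]'; python3 -m jog '[[4.5,-1,0,0,0.45],[4.5,-1,0,0,0.45],[4.5,-1,0,0,0.45],[4.5,-1,0,0.1,0.45],[4.5,-1,0,0.1,0.45],[4.5,0,0,0,0.45],[4,0,0,0,0.45],[2,0,0,0,0.45],[0,0,0,0,0.45],[0,0,0,0,0.45]]';  python3 - <<'E'
from h import *
snap('top','t3.png');snap('wrist','w5.png')
togo((.4526,.3253,.10),np.radians(-6.9))
E
python3 chk.py t3.png;python3 tubes.py w5.png
```

```text
time: 26.45
ee_pos: [0.549, -0.312, 0.0468]
eef_rot: [0.673, 0.74, 0.009, 0.004]
ft_force: [0.2, -0.1, -0.8]
width: 0.0478
time: 27.45
ee_pos: [0.5298, -0.1581, 0.2105]
eef_rot: [0.676, 0.737, 0.01, 0.007]
ft_force: [0.3, 0.2, 0.1]
width: 0.0478
time: 28.45
ee_pos: [0.4611, 0.1942, 0.2102]
eef_rot: [0.743, 0.67, 0.009, 0.008]
ft_force: [0.3, -0.5, -0.0]
width: 0.0478
shift cm [13.03 -2.54 10.99] turn 0.015485084493663148 tooly ang -0.105 q7 -0.7006678907003873 z [ 0.024 -0.001 -1.   ]
[0.3882 0.3309] yaw -8.3 L 0.115 bank [-0.0691  0.6641]
[ 0.5461 -0.3159] yaw 5.6 L 0.116 bank [0.0287 0.0056]
[ 0.6078 -0.3092] yaw 6.1 L 0.115 bank [0.0908 0.0065]
[0.3904 0.3293 0.0417] yaw -7.11 capdist 0.1136
[0.4217 0.3271 0.0417] yaw 22.51 capdist 0.1268
[0.4527 0.3246 0.0417] yaw -6.81 capdist 0.1128
```

```bash
python3 -m jog '[[3,-0.6,2,0.015,0.45],[3.3,-0.7,2.5,0,0.45],[3.3,-0.7,2.5,0,0.45],[2.5,-0.5,2,0,0.45],[0,0,0.8,0,0.45],[0,0,0,0,0.45],[0,0,0,0,0.45],[0,0,0,0,0.45],[0,0,0,0,0.45],[0,0,0,0,0.45]]'; python3 -c "
from h import *
togo((.4526,.325,.045),np.radians(-6.9))"
```

```text
time: 29.55
ee_pos: [0.4611, 0.3051, 0.1105]
eef_rot: [0.756, 0.654, 0.009, 0.014]
ft_force: [-0.2, -0.1, 0.3]
width: 0.0478
shift cm [ 1.88 -1.34  6.5 ] turn -0.02392602983833525 tooly ang -0.144 q7 -1.11266534747961 z [ 0.032 -0.01  -0.999]
```

```bash
python3 -c "
from h import *
print(r.read_state()['joint_positions'].round(2))"; python3 -m jog '[[0.9,-0.6,0.3,-0.024,0.45],[0.9,-0.7,0.8,0,0.45],[0,0,1.2,0,0.45],[0,0,1.2,0,0.45],[0,0,1.2,0,0.45],[0,0,0.8,0,0.45],[0,0,0.5,0,0.45],[0,0,0,0,0.45],[0,0,0,0,0.45],[0,0,0,0,0.45]]'; python3 -c "
from h import *
togo((.4526,.325,.045),np.radians(-6.9))
print(r.read_state()['joint_positions'].round(2))"
```

```text
[ 0.06  0.42 -0.89  1.79  0.4   1.09 -1.11]
time: 30.55
ee_pos: [0.4514, 0.3251, 0.044]
eef_rot: [0.748, 0.664, 0.008, 0.014]
ft_force: [0.2, -0.2, -0.0]
width: 0.0475
shift cm [ 0.    0.12 -0.1 ] turn 0.00192344802655664 tooly ang -0.119 q7 -1.1971643017499163 z [ 0.031 -0.011 -0.999]
[-0.03  0.52 -0.84  1.83  0.49  0.99 -1.2 ]
```

```bash
python3 -m jog '[[0,0.1,0,0,0.45],[0,0,0,0,0.6],[0,0,0,0,0.8],[0,0,0,0,0.9],[0,0,0,0,0.9],[0,0,0,0,0.9],[0,0,-1,0,0.9],[0,0,-3,0,0.9],[0,0,-4,0,0.9],[0,0,-4,0,0.9]]' 25; python3 -m jog '[[0,0,-3,0,0.9],[0,0,0,0,0.9],[-2,0,0,0,0.9],[-4,0,0,0,0.9],[-4.5,0,0,0,0.9],[-4.5,0,0,0,0.9],[-4.5,0,0,0,0.9],[-4.5,0,0,-0.1,0.9],[-4,0,0,-0.11,0.9],[-2,0,0,0,0.9]]'; python3 -c "
from h import *
togo((.486,-.315,.19),np.radians(5.27))"
```

```text
time: 31.55
ee_pos: [0.4463, 0.324, 0.1647]
eef_rot: [0.748, 0.664, 0.003, 0.013]
ft_force: [1.0, 0.0, -0.9]
width: 0.0294
time: 32.55
ee_pos: [0.4163, 0.0234, 0.2018]
eef_rot: [0.672, 0.74, 0.007, 0.014]
ft_force: [0.5, 1.1, -2.4]
width: 0.0294
shift cm [-34.33   3.66   1.71] turn 0.0038441637232224934 tooly ang 0.096 q7 0.004137449994783604 z [ 0.03  -0.009 -1.   ]
```

```bash
python3 -m jog '[[-3,0.5,0,0,0.9],[-4.5,0.5,0,0,0.9],[-4.5,0.5,0,0,0.9],[-4.5,0.5,0,0,0.9],[-4.5,0.5,0,0,0.9],[-4.5,0.5,0,0,0.9],[-4,0.5,0,0,0.9],[-3.5,0.2,0,0,0.9],[0,0,0,0,0.9],[0,0,0,0,0.9]]'; python3 -m jog '[[0,0,1,0,0.9],[0,0,2.5,0,0.9],[0,0,2.5,0,0.9],[0,0,1.8,0,0.9],[0,0,0.5,0,0.9],[0,0,0.5,0,0.9],[0,0,0,0,0.9],[0,0,0,0,0.9],[0,0,0,0,0.9],[0,0,0,0,0.9]]'; python3 -c "
from h import *
togo((.486,-.315,.046),np.radians(5.27))"
```

```text
time: 33.55
ee_pos: [0.4808, -0.32, 0.2017]
eef_rot: [0.674, 0.739, 0.003, 0.013]
ft_force: [0.6, 1.3, -2.3]
width: 0.0293
time: 34.55
ee_pos: [0.4838, -0.3142, 0.1105]
eef_rot: [0.671, 0.742, 0.004, 0.014]
ft_force: [0.1, -0.0, -1.3]
width: 0.0293
shift cm [-0.01  0.05  6.45] turn 0.008576870709801732 tooly ang 0.101 q7 0.47489596336748646 z [ 0.025 -0.013 -1.   ]
```

```bash
python3 -m jog '[[0,0.05,0.6,0.008,0.9],[0,0,1.2,0,0.9],[0,0,1.2,0,0.9],[0,0,1.2,0,0.9],[0,0,0.9,0,0.9],[0,0,0.3,0,0.9],[0,0,0,0,0.9],[0,0,0,0,0.9],[0,0,0,0,0.9],[0,0,0,0,0.9]]'; python3 -c "
from h import *
togo((.486,-.315,.046),np.radians(5.27))"
```

```text
time: 35.55
ee_pos: [0.4859, -0.3151, 0.0516]
eef_rot: [0.674, 0.739, 0.004, 0.014]
ft_force: [0.2, -0.1, -1.5]
width: 0.0294
shift cm [ 0.01 -0.    0.56] turn -0.00043251181171410913 tooly ang 0.092 q7 0.43632251399355 z [ 0.025 -0.013 -1.   ]
```

```bash
python3 -m jog '[[0,0,0.3,0,0.9],[0,0,0.3,0,0.9],[0,0,0.1,0,0.9],[0,0,0,0,0.9],[0,0,0,0,0.45],[0,0,0,0,0.45],[0,0,0,0,0.45],[0,0,0,0,0.45],[0,0,0,0,0.45],[0,0,0,0,0.45]]'; python3 -m jog '[[0,0,-0.5,0,0.45],[0,0,-1.5,0,0.45],[0,0,-3,0,0.45],[0,0,-4,0,0.45],[0,0,-4,0,0.45],[0,0,-2,0,0.45],[2,0,0,0,0.45],[4.5,0,0,0,0.45],[4.5,0,0,0,0.45],[4.5,0,0,0,0.45]]'; python3 -m jog '[[4.5,-1,0,0,0.45],[4.5,-1,0,0,0.45],[4.5,-1,0,0,0.45],[4.5,-1,0,0.1,0.45],[4.5,-1,0,0.1,0.45],[4.5,0,0,0,0.45],[4,0,0,0,0.45],[2,0,0,0,0.45],[0,0,0,0,0.45],[0,0,0,0,0.45]]';  python3 - <<'E'
from h import *
snap('top','t4.png');snap('wrist','w6.png')
togo((.3902,.3293,.10),np.radians(-7))
E
python3 chk.py t4.png;python3 tubes.py w6.png
```

```text
time: 36.55
ee_pos: [0.4873, -0.316, 0.0464]
eef_rot: [0.674, 0.738, 0.004, 0.015]
ft_force: [0.3, -0.7, 0.2]
width: 0.0475
time: 37.55
ee_pos: [0.4688, -0.1604, 0.2104]
eef_rot: [0.677, 0.735, 0.004, 0.02]
ft_force: [-0.3, 0.7, 1.2]
width: 0.048
time: 38.55
ee_pos: [0.412, 0.1857, 0.2121]
eef_rot: [0.746, 0.666, 0.01, 0.029]
ft_force: [-0.0, -0.9, 0.3]
width: 0.048
shift cm [14.35 -4.46 10.62] turn 0.007528605356743823 tooly ang -0.115 q7 -0.6617789080567239 z [ 0.053 -0.03  -0.998]
[ 0.4849 -0.3195] yaw 6.0 L 0.116 bank [-0.0326  0.0076]
[ 0.5463 -0.3158] yaw 5.4 L 0.116 bank [0.029  0.0057]
[ 0.6079 -0.3093] yaw 6.0 L 0.116 bank [0.0909 0.0065]
```

```bash
python3 -m jog '[[1.5,-0.5,0.5,0,0.45],[2,-0.6,0.5,0,0.45],[2,-0.6,0.5,0,0.45],[2,-0.6,0.5,0,0.45],[1.5,-0.6,1,0,0.45],[1,-0.5,1.5,0,0.45],[0.5,0,1,0,0.45],[0,0,0,0,0.45],[0,0,0,0,0.45],[0,0,0,0,0.45]]';  python3 - <<'E'
from h import *
snap('top','t5.png');snap('wrist','w7.png')
togo((.3902,.3293,.045),np.radians(-7));print(r.read_state()['joint_positions'].round(2))
c=load('w7.png');cv2.imwrite('pics/w7t5.png',np.hstack([c['pixels'][:,:,::-1],load('t5.png')['pixels'][160:,170:330,::-1].repeat(1,0) if 0 else cv2.resize(load('t5.png')['pixels'][200:300,170:210,::-1],(160,400))]))
E
python3 chk.py t5.png
```

```text
time: 39.65
ee_pos: [0.3988, 0.2807, 0.1515]
eef_rot: [0.753, 0.657, 0.007, 0.034]
ft_force: [-0.3, 0.6, -0.6]
width: 0.0479
shift cm [ 5.03 -2.17 10.39] turn -0.013887422648383385 tooly ang -0.136 q7 -1.1000032381958686 z [ 0.057 -0.042 -0.997]
[ 0.23  0.24 -1.07  1.91  0.31  1.13 -1.1 ]
[ 0.4848 -0.3196] yaw 5.9 L 0.116 bank [-0.0327  0.0075]
[ 0.5463 -0.3157] yaw 5.5 L 0.116 bank [0.0289 0.0057]
[ 0.6078 -0.3093] yaw 6.0 L 0.115 bank [0.0908 0.0065]
```

View pics/w7t5.png

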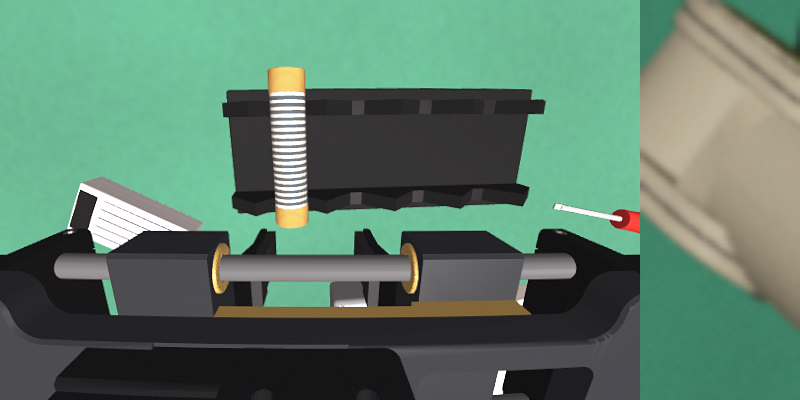

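Tube A is still in its saddle, caps at (286,80) and (291,217). Going on.

```bash
python3 - <<'E'
from h import *
c=load('w7.png');p,q=pt(c,286.5,80,.0417),pt(c,291.5,217,.0417);print((p+q)/2,np.linalg.norm(p-q))
E
python3 -m jog '[[1,-0.5,0.5,-0.014,0.45],[1.2,-0.6,1,0,0.45],[1.2,-0.6,1,0,0.45],[1.2,-0.4,1,0,0.45],[0.4,0,1,0,0.45],[0,0,0.5,0,0.45],[0,0,0,0,0.45],[0,0,0,0,0.45],[0,0,0,0,0.45],[0,0,0,0,0.45]]';python3 -c "
from h import *
togo((.3902,.3293,.045),np.radians(-7))"
```

```text
[0.39053488 0.32680571 0.0417    ] 0.11755678045742261
time: 40.75
ee_pos: [0.3883, 0.3336, 0.0976]
eef_rot: [0.749, 0.662, 0.009, 0.036]
ft_force: [-0.0, -0.5, 0.8]
width: 0.0477
shift cm [-0.22 -0.1   5.27] turn 4.907862145553388e-05 tooly ang -0.122 q7 -1.2998516345135434 z [ 0.061 -0.042 -0.997]
```

```bash
python3 -m jog '[[-0.2,-0.1,0.7,0,0.45],[0,0,1,0,0.45],[0,0,1,0,0.45],[0,0,1,0,0.45],[0,0,0.9,0,0.45],[0,0,0.3,0,0.45],[0,0,0,0,0.45],[0,0,0,0,0.45],[0,0,0,0,0.45],[0,0,0,0,0.45]]';python3 -c "
from h import *
togo((.3902,.3285,.045),np.radians(-7))"
```

```text
time: 41.75
ee_pos: [0.3905, 0.3287, 0.0443]
eef_rot: [0.749, 0.661, 0.009, 0.036]
ft_force: [0.0, 0.7, -0.3]
width: 0.0479
shift cm [-0.03 -0.03 -0.07] turn -0.0008078877329080747 tooly ang -0.123 q7 -1.3618065487539677 z [ 0.062 -0.042 -0.997]
```

```bash
python3 -m jog '[[0,0,0,0,0.45],[0,0,0,0,0.6],[0,0,0,0,0.8],[0,0,0,0,0.9],[0,0,0,0,0.9],[0,0,0,0,0.9],[0,0,-1,0,0.9],[0,0,-3,0,0.9],[0,0,-4,0,0.9],[0,0,-4,0,0.9]]' 25; python3 -m jog '[[0,0,-3,0,0.9],[0,0,0,0,0.9],[-2,0.8,0,0,0.9],[-4,1.7,0,0,0.9],[-4,1.7,0,0,0.9],[-4,1.7,0,0,0.9],[-4,1.7,0,0,0.9],[-4,1.7,0,-0.1,0.9],[-4,1.7,0,-0.11,0.9],[-2,1,0,0,0.9]]'; python3 -c "
from h import *
togo((.4243,-.3207,.19),np.radians(5.27))"
```

```text
time: 42.75
ee_pos: [0.3804, 0.3313, 0.1644]
eef_rot: [0.749, 0.662, 0.004, 0.035]
ft_force: [1.6, 0.3, -2.3]
width: 0.0293
time: 43.75
ee_pos: [0.4716, 0.0371, 0.2174]
eef_rot: [0.669, 0.742, 0.003, 0.037]
ft_force: [-0.2, 0.5, -2.1]
width: 0.0289
shift cm [-34.93  -8.58   4.06] turn 0.01292544317734401 tooly ang 0.105 q7 -0.1329696702731355 z [ 0.058 -0.045 -0.997]
```

```bash
python3 -m jog '[[-3,-0.5,0,0.01,0.9],[-4.5,-0.6,0,0,0.9],[-4.5,-0.8,0,0,0.9],[-4.5,-1,0,0,0.9],[-4.5,-1,0,0,0.9],[-4.5,-1.2,0,0,0.9],[-4,-1.4,1,0,0.9],[-3,-1,1,0,0.9],[-1,-0.5,0,0,0.9],[0,0,0,0,0.9]]'; python3 -m jog '[[0,0,1,0,0.9],[0,0,2,0,0.9],[0,0,2,0,0.9],[0,0,2,0,0.9],[0,0,1,0,0.9],[0,0,0.5,0,0.9],[0,0,0,0,0.9],[0,0,0,0,0.9],[0,0,0,0,0.9],[0,0,0,0,0.9]]'; python3 -c "
from h import *
togo((.4243,-.3207,.046),np.radians(5.27))"
```

```text
time: 44.75
ee_pos: [0.4164, -0.3214, 0.2032]
eef_rot: [0.674, 0.738, 0.001, 0.033]
ft_force: [-0.6, 1.2, -2.5]
width: 0.029
time: 45.75
ee_pos: [0.4266, -0.3148, 0.1163]
eef_rot: [0.669, 0.742, 0.003, 0.034]
ft_force: [-0.3, 0.4, -2.4]
width: 0.0295
shift cm [-0.23 -0.64  7.03] turn 0.012480516978944145 tooly ang 0.104 q7 0.5346341896087825 z [ 0.054 -0.042 -0.998]
```

```bash
python3 -m jog '[[-0.2,-0.6,0.6,0.012,0.9],[0,0,1.2,0,0.9],[0,0,1.2,0,0.9],[0,0,1.2,0,0.9],[0,0,1.2,0,0.9],[0,0,0.6,0,0.9],[0,0,0,0,0.9],[0,0,0,0,0.9],[0,0,0,0,0.9],[0,0,0,0,0.9]]'; python3 -c "
from h import *
togo((.4243,-.3207,.046),np.radians(5.27))"
```

```text
time: 46.75
ee_pos: [0.4238, -0.3207, 0.0507]
eef_rot: [0.674, 0.738, 0.003, 0.034]
ft_force: [0.6, 0.4, -2.4]
width: 0.029
shift cm [0.02 0.03 0.48] turn -0.00128995229430795 tooly ang 0.091 q7 0.4826692012592868 z [ 0.054 -0.042 -0.998]
```

```bash
python3 -m jog '[[0,0,0.3,0,0.9],[0,0,0.2,0,0.9],[0,0,0,0,0.9],[0,0,0,0,0.45],[0,0,0,0,0.45],[0,0,0,0,0.45],[0,0,0,0,0.45],[0,0,0,0,0.45],[0,0,0,0,0.45],[0,0,0,0,0.45]]'; python3 -m jog '[[0,0,-0.5,0,0.45],[0,0,-1.5,0,0.45],[0,0,-3,0,0.45],[0,0,-4,0,0.45],[0,0,-4,0,0.45],[0,0,-3,0,0.45],[3,2,0,0,0.45],[3,2,0,0,0.45],[2,1,0,0,0.45],[0,0,0,0,0.45]]'; python3 -m jog '[[0,0,0,0.15,0.45],[0,0,0,0.15,0.45],[0,0,0,0.15,0.45],[0,0,0,0.15,0.45],[0,0,0,0.15,0.45],[0,0,0,0.15,0.45],[0,0,0,0.15,0.45],[0,0,0,0.15,0.45],[0,0,0,0.15,0.45],[0,0,0,0.15,0.45]]';  python3 - <<'E'
from h import *
snap('top','t6.png');snap('wrist','w8.png')
togo((.5091,-.2017,.15),np.radians(95.27))
E
python3 chk.py t6.png
```

```text
time: 47.75
ee_pos: [0.4255, -0.3221, 0.0475]
eef_rot: [0.674, 0.737, 0.003, 0.036]
ft_force: [0.4, 0.4, -0.5]
width: 0.0479
time: 48.75
ee_pos: [0.4601, -0.2265, 0.2238]
eef_rot: [0.674, 0.737, 0.004, 0.041]
ft_force: [0.4, -0.0, 0.4]
width: 0.0478
time: 49.75
ee_pos: [0.4569, -0.2308, 0.2335]
eef_rot: [0.996, 0.077, 0.032, 0.03]
ft_force: [-0.7, 0.6, -0.7]
width: 0.0478
shift cm [ 5.1  -2.61  8.51] turn 0.06388537772351999 tooly ang -1.415 q7 -1.0853649993039987 z [ 0.069 -0.055 -0.996]
[ 0.6093 -0.3096] yaw 7.4 L 0.117 bank [0.0923 0.0061]
```

View pics/w8.png

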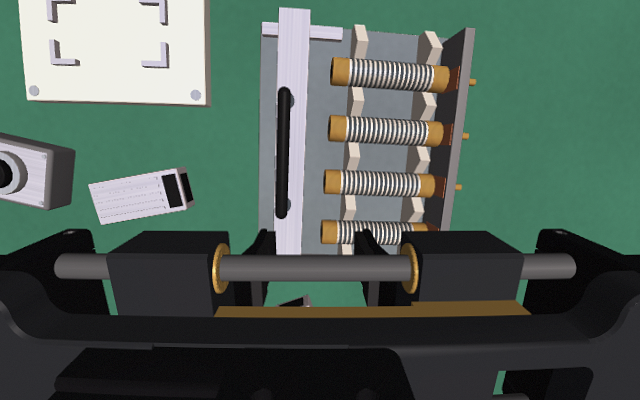

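All four tubes lie in their own saddles (brass caps at rows ~72, 127, 182 and 231 px). Now close the bar.

```bash
python3 -m jog '[[1.5,-0.8,1,0.064,0.3],[1.8,-1,2,0,0.3],[1.5,-0.8,2.5,0,0.3],[0.4,0,2,0,0.3],[0,0,0.5,0,0.3],[0,0,0,0,0.3],[0,0,0,0,0.3],[0,0,0,0,0.3],[0,0,0,0,0.3],[0,0,0,0,0.3]]';  python3 - <<'E'
from h import *
togo((.5091,-.2017,.111),np.radians(95.27))
E
```

```text
time: 50.85
ee_pos: [0.5123, -0.2077, 0.1607]
eef_rot: [0.997, 0.058, 0.036, 0.033]
ft_force: [0.2, 0.2, -0.8]
width: 0.0608
shift cm [-0.58 -0.98  4.89] turn 0.02282892521523472 tooly ang -1.456 q7 -1.3016203461795923 z [ 0.075 -0.061 -0.995]
```

```bash
python3 -m jog '[[-0.3,-0.5,1,0.02,0.3],[-0.2,-0.4,1.5,0,0.3],[0,0,1.5,0,0.3],[0,0,0.8,0,0.3],[0,0,0,0,0.5],[0,0,0,0,0.7],[0,0,0,0,1],[0,0,0,0,1],[0,0,0,0,1],[0,0,0,0,1]]' 35; python3 -m jog '[[0,0.4,0,0,1],[0,0.5,0,0,1],[0,0.5,0,0,1],[0,0.5,0,0,1],[0,0.5,0,0,1],[0,0.5,0,0,1],[0,0.4,0,0,1],[0,0.4,0,0,1],[0,0.3,0,0,1],[0,0,0,0,1]]';python3 -c "
from h import *
s=r.read_state();d=s['ee_pos'][:2]-[.518,-.3241];y=np.radians(5.27);print('bank y',-np.sin(y)*d[0]+np.cos(y)*d[1],s['ft_force'])"
```

```text
time: 51.85
ee_pos: [0.5103, -0.2022, 0.1101]
eef_rot: [0.998, 0.046, 0.037, 0.033]
ft_force: [0.1, -0.3, -0.3]
width: 0.0207
time: 52.85
ee_pos: [0.5141, -0.2406, 0.1105]
eef_rot: [0.998, 0.048, 0.036, 0.029]
ft_force: [2.3, 1.4, -5.0]
width: 0.0106
bank y 0.0835096919002869 [ 2.25024289  1.42199607 -5.00331213]
```

```bash
python3 -m jog '[[0,0.4,0,0,1],[0,0.4,0,0,1],[0,0.4,0,0,1],[0,0.4,0,0,1],[0,0.4,0,0,1],[0,0.4,0,0,1],[0,0.4,0,0,1],[0,0.4,0,0,1],[0,0.4,0,0,1],[0,0.4,0,0,1]]';python3 -c "
from h import *
s=r.read_state();d=s['ee_pos'][:2]-[.518,-.3241];y=np.radians(5.27);print('bank y',-np.sin(y)*d[0]+np.cos(y)*d[1],s['ft_force'])"
```

```text
time: 53.85
ee_pos: [0.5148, -0.2461, 0.1103]
eef_rot: [0.998, 0.061, 0.025, 0.007]
ft_force: [-4.4, 18.2, 2.0]
width: 0.0108
bank y 0.07791499131924638 [-4.36108364 18.15225049  2.00703217]
```

```bash
python3 -m jog '[[0,0,0,0,0.3],[0,0,0,0,0.3],[0,0,0,0,0.3],[0,0,-1,0,0.3],[0,0,-2.5,0,0.3],[0,0,-4,0,0.3],[-3,0,-4,0,0.3],[-4,0,-2,0,0.3],[-2,0,0,0,0.3],[0,0,0,0,0.3]]' 
python3 - <<'E'
from h import *
c=snap('wrist','w9.png');s=r.read_state();print(R.from_quat(s['eef_rot']).apply([0,0,1]))
g=cv2.cvtColor(c['pixels'],6);m=(g<60).astype(np.uint8);m[215:]=0
n,l,st,cc=cv2.connectedComponentsWithStats(m);y_=np.radians(5.27)
for i in range(1,n):
    if st[i,4]>500:
        k=np.argwhere(l==i)[:,::-1].astype(np.float32);(x,y),wh,t=cv2.minAreaRect(k)
        p=pt(c,x,y,.108);d=p[:2]-[.518,-.3241]
        print((x,y),wh,'bank xy',np.cos(y_)*d[0]+np.sin(y_)*d[1],-np.sin(y_)*d[0]+np.cos(y_)*d[1])
snap('top','t7.png')
E
python3 chk.py t7.png
```

```text
time: 54.85
ee_pos: [0.416, -0.2614, 0.2533]
eef_rot: [0.998, 0.059, 0.027, 0.012]
ft_force: [0.1, -0.5, -0.5]
width: 0.0602
[ 0.05668814 -0.02155498 -0.99815922]
(420.0140380859375, 106.72334289550781) (23.117782592773438, 215.94003295898438) bank xy 0.005904004333618397 -0.034830793038748774
(306.59710693359375, 106.5009536743164) (12.174185752868652, 129.02305603027344) bank xy 0.0022943526606112727 0.07750141813328854
(48.41992950439453, 129.45050048828125) (95.27738189697266, 49.9987678527832) bank xy -0.02351159463688111 0.3360825889081913
```

View pics/w9.png

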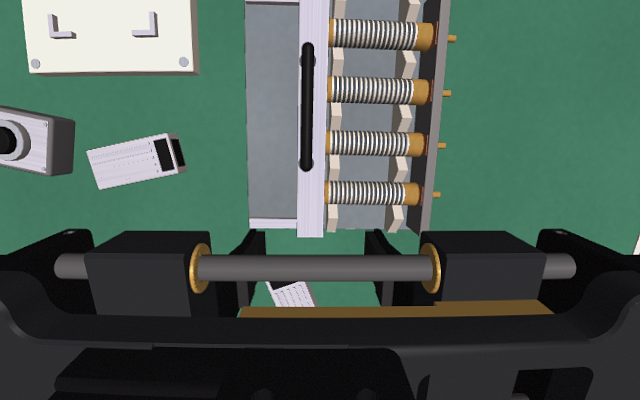

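The bar travelled 122.7 → 77.5 mm, which is 45.2 mm and so the full stroke. All four tubes are under the lip and up against the rail. Now the module; first a look from above it.

```bash
python3 -m jog '[[0,-2,0,0,0],[0,-3,0,0,0],[0,-3,0,0,0],[0,-3,0,0,0],[0,-3,0,0,0],[0,-3,0,0,0],[0,-2,0,0,0],[0,-1,0,0,0],[0,0,0,0,0],[0,0,0,0,0]]' 
python3 - <<'E'
from h import *
c=snap('wrist','w10.png');s=r.read_state();print(s['ee_pos'],R.from_quat(s['eef_rot']).apply([0,0,1]))
snap('top','t8.png')
cv2.imwrite('pics/w10z.png',cv2.resize(c['pixels'][:240,100:500,::-1],None,fx=2,fy=2,interpolation=2))
E
python3 chk.py t8.png
```

```text
time: 55.95
ee_pos: [0.3996, -0.0511, 0.2473]
eef_rot: [0.997, 0.065, 0.028, 0.009]
ft_force: [-0.7, -0.4, 0.1]
width: 0.087
[ 0.39956206 -0.0511975   0.2472792 ] [ 0.05629573 -0.01459202 -0.9983075 ]
```

View pics/w10z.png

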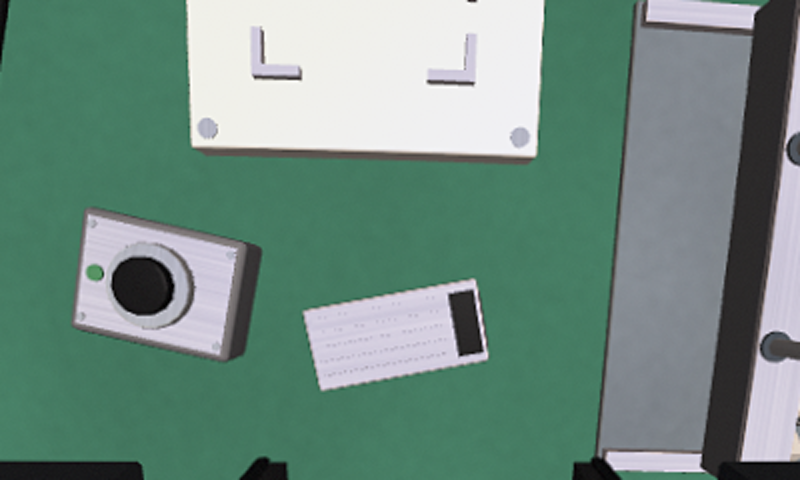

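The module top is at crop (303,311)–(475,279)–(488,357)–(321,390), the button centre at (142,285), and the stage's near stops have inner corners at (262,66) and (466,70).

```bash
python3 - <<'E'
from h import *
c=load('w10.png');f=lambda u,v,z:pt(c,100+u/2,v/2,z)[:2]
m=np.array([f(*p,.032) for p in((303,311),(475,279),(488,357),(321,390))]);print('module',m.mean(0).round(4),[np.linalg.norm(m[i]-m[i-1]).round(4) for i in range(4)])
d=(m[0]+m[3]-m[1]-m[2]);print('yaw',np.degrees(np.arctan2(-d[0],d[1])))
e=m[1]+m[0]-m[2]-m[3];print('yaw by x',np.degrees(np.arctan2(e[1],e[0])))
a,b=f(262,66,.033),f(466,70,.033);print('stops',a,b,np.linalg.norm(a-b))
A,B=f(192,149,.025),f(536,158,.025);print('stage edge',A,B,np.linalg.norm(A-B))
for P,Q,h in((a,b,.030),(A,B,.075)):
    u=(P-Q)/np.linalg.norm(P-Q);n=np.array([u[1],-u[0]]);print('yaw',np.degrees(np.arctan2(-u[0],u[1])),'centre',((P+Q)/2+n*h).round(4))
print('button',f(142,285,.058))
# stage top corners in initial top view
ct=load('top0.png');hsv=cv2.cvtColor(ct['pixels'],cv2.COLOR_RGB2HSV);k=cv2.inRange(hsv,(0,0,170),(180,40,255));k[:148]=0;k[207:]=0;k[:,:285]=0;k[:,375:]=0
q=max(cv2.findContours(k,0,1)[0],key=cv2.contourArea);(x,y),wh,t=cv2.minAreaRect(q);print('top stage',pt(ct,x,y,.025)[:2],wh,t,'screw tip',0)
E
```

```text
module [ 0.4306 -0.0318] [np.float64(0.0509), np.float64(0.1087), np.float64(0.0494), np.float64(0.1087)]
yaw 18.110651131307367
yaw by x 17.988433450860875
stops [0.57531774 0.06406596] [ 0.5887299  -0.05341189] 0.11824098903731514
stage edge [0.5260083  0.10461556] [ 0.54802027 -0.10315639] 0.20893469428116165
yaw 6.51311867590619 centre [0.6118 0.0087]
yaw 6.047523562508091 centre [0.6116 0.0086]
button [0.44296246 0.11612835]
top stage [0.60937931 0.00841699] (49.57478332519531, 72.09992980957031) 85.8150863647461 screw tip 0
```

```bash
python3 -m jog '[[3,0,0,-0.1,0],[2,0,0,-0.15,0],[0,0,0,-0.15,0],[0,0,0,-0.15,0],[0,0,0,-0.15,0],[0,0,0,-0.15,0],[0,0,0,-0.15,0],[0,0,0,-0.15,0],[0,0,0,-0.15,0],[0,0,0,-0.15,0]]';python3 -m jog '[[0,0,0,-0.15,0],[0,0,0,-0.15,0],[0,0,0,-0.05,0],[0,0,0,0,0],[0,0,0,0,0],[0,0,0,0,0],[0,0,0,0,0],[0,0,0,0,0],[0,0,0,0,0],[0,0,0,0,0]]'; python3 - <<'E'
from h import *
s=r.read_state();print(s['joint_positions'].round(2));togo((.4306,-.0318,.10),np.radians(18.05))
E
```

```text
time: 57.05
ee_pos: [0.4517, -0.0541, 0.2478]
eef_rot: [0.703, 0.71, 0.015, 0.023]
ft_force: [-0.2, 0.6, -1.0]
width: 0.0871
time: 58.05
ee_pos: [0.452, -0.0601, 0.2464]
eef_rot: [0.571, 0.821, 0.011, 0.023]
ft_force: [0.8, 0.3, 0.2]
width: 0.0868
[ 0.76 -0.06 -0.69  1.89 -0.03  1.25  0.43]
shift cm [ 3.78 -1.66 14.49] turn 0.04086389118693501 tooly ang 0.356 q7 0.4285477630318354 z [ 0.05  -0.009 -0.999]
```

```bash
python3 -m jog '[[1,-0.5,1,0.04,0],[1.4,-0.6,2,0,0],[1.2,-0.5,3,0,0],[0.2,0,3,0,0],[0,0,3,0,0],[0,0,2,0,0],[0,0,0.5,0,0],[0,0,0,0,0],[0,0,0,0,0],[0,0,0,0,0]]'; python3 - <<'E'
from h import *
snap('top','t9.png');togo((.4306,-.0318,.03),np.radians(18.05))
E
```

```text
time: 59.05
ee_pos: [0.4337, -0.0295, 0.0985]
eef_rot: [0.588, 0.808, 0.012, 0.026]
ft_force: [-0.2, -0.6, 0.3]
width: 0.0865
shift cm [ 0.08 -0.73  6.84] turn -0.0011047978103462253 tooly ang 0.314 q7 0.2131479027442642 z [ 0.057 -0.011 -0.998]
```

```bash
python3 -m jog '[[0.1,-0.4,0.8,0,0],[0,-0.35,1.2,0,0],[0,0,1.2,0,0],[0,0,1.2,0,0],[0,0,1.2,0,0],[0,0,0.6,0,0],[0,0,0,0,0],[0,0,0,0,0],[0,0,0,0,0],[0,0,0,0,0]]'; python3 - <<'E'
from h import *
togo((.4306,-.0318,.031),np.radians(18.05))
E
```

```text
time: 60.1
ee_pos: [0.4293, -0.032, 0.0313]
eef_rot: [0.588, 0.808, 0.012, 0.027]
ft_force: [-0.2, -0.2, -0.3]
width: 0.0872
shift cm [-0.02  0.12  0.04] turn -0.0013665528818767037 tooly ang 0.314 q7 0.1016165906101858 z [ 0.058 -0.011 -0.998]
```

```bash
python3 -m jog '[[0,0.1,0,0,0.2],[0,0,0,0,0.4],[0,0,0,0,0.6],[0,0,0,0,0.6],[0,0,0,0,0.6],[0,0,0,0,0.6],[0,0,-1,0,0.6],[0,0,-2,0,0.6],[0,0,-3,0,0.6],[0,0,-3,0,0.6]]' 20;  python3 -m jog '[[0,0,-1,0.1,0.6],[0,0,0,0.107,0.6],[0,2,0,0,0.6],[0,3,0,0,0.6],[0,3,0,0,0.6],[0,3,0,0,0.6],[0,3,0,0,0.6],[0,2,0,0,0.6],[0,0,0,0,0.6],[0,0,0,0,0.6]]'; python3 - <<'E'
from h import *
togo((.6115,.0086,.09),np.radians(6.2))
E
```

```text
time: 61.1
ee_pos: [0.4217, -0.0296, 0.1222]
eef_rot: [0.587, 0.809, 0.012, 0.023]
ft_force: [0.9, -0.5, -2.4]
width: 0.0526
time: 62.1
ee_pos: [0.5846, -0.0131, 0.1496]
eef_rot: [0.671, 0.741, 0.014, 0.024]
ft_force: [-0.1, 0.8, -3.6]
width: 0.0527
shift cm [1.99 2.58 6.07] turn -0.009500108239887783 tooly ang 0.099 q7 -0.18018202846597253 z [ 0.054 -0.011 -0.998]
```

```bash
python3 -m jog '[[1,1.2,1,-0.01,0.6],[1,1.2,1.5,0,0.6],[0,0.2,1.5,0,0.6],[0,0,1.2,0,0.6],[0,0,0.5,0,0.6],[0,0,0,0,0.6],[0,0,0,0,0.6],[0,0,0,0,0.6],[0,0,0,0,0.6],[0,0,0,0,0.6]]'; python3 - <<'E'
from h import *
togo((.6115,.0086,.057),np.radians(6.2))
E
```

```text
time: 63.1
ee_pos: [0.6076, 0.0048, 0.0941]
eef_rot: [0.669, 0.743, 0.012, 0.025]
ft_force: [0.6, -0.1, -2.1]
width: 0.0526
shift cm [0.42 0.24 3.72] turn -0.002305842430255556 tooly ang 0.106 q7 -0.2588675482666461 z [ 0.053 -0.015 -0.998]
```

```bash
python3 -m jog '[[0.4,0.24,0.4,0,0.6],[0,0,0.7,0,0.6],[0,0,0.7,0,0.6],[0,0,0.5,0,0.6],[0,0,0,0,0.6],[0,0,0,0,0.6],[0,0,0,0,0.6],[0,0,0,0,0.6],[0,0,0,0,0.6],[0,0,0,0,0.6]]'; python3 - <<'E'
from h import *
togo((.6115,.0086,.057),np.radians(6.2))
E
```

```text
time: 64.1
ee_pos: [0.6113, 0.0092, 0.0693]
eef_rot: [0.669, 0.743, 0.012, 0.025]
ft_force: [-0.3, 0.3, -2.3]
width: 0.0524
shift cm [-0.04 -0.05  1.23] turn -0.0020726984601282528 tooly ang 0.106 q7 -0.2849509629070286 z [ 0.053 -0.015 -0.998]
```

```bash
python3 -m jog '[[0,-0.05,0.4,0,0.6],[0,0,0.4,0,0.6],[0,0,0.3,0,0.6],[0,0,0.1,0,0.6],[0,0,0,0,0.6],[0,0,0,0,0.3],[0,0,0,0,0.2],[0,0,0,0,0.2],[0,0,0,0,0.2],[0,0,0,0,0.2]]';  python3 -m jog '[[0,0,-0.5,0,0.2],[0,0,-1,0,0.2],[0,0,-2,0,0.2],[0,0,-3,0,0.2],[0,0,-3,0,0.2],[0,-3,-1,0,0.2],[0,-4,0,0,0.5],[0,-4,0,0,1],[0,-3,0,0,1],[0,-1,0,0,1]]'; python3 - <<'E'
from h import *
snap('wrist','w11.png');snap('top','t10.png');snap('scene','s10.png')
togo((.4430,.1161,.12),np.radians(6.2))
E
python3 chk.py t10.png
```

```text
time: 65.1
ee_pos: [0.6126, 0.0091, 0.0579]
eef_rot: [0.669, 0.743, 0.013, 0.026]
ft_force: [0.6, 0.3, -1.1]
width: 0.069
time: 66.1
ee_pos: [0.4544, -0.0035, 0.1641]
eef_rot: [0.668, 0.744, 0.015, 0.028]
ft_force: [-0.1, -0.4, 0.4]
width: 0.0453
shift cm [12.12 -0.37  4.19] turn -3.251119784075662e-05 tooly ang 0.108 q7 -0.017423036470007966 z [ 0.063 -0.015 -0.998]
```

View pics/w11.png

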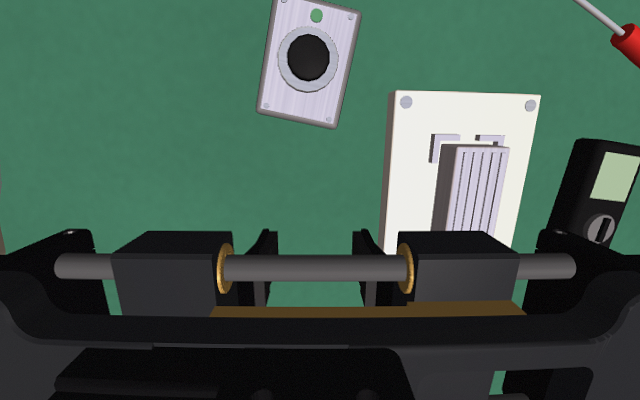

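View pics/s10.png

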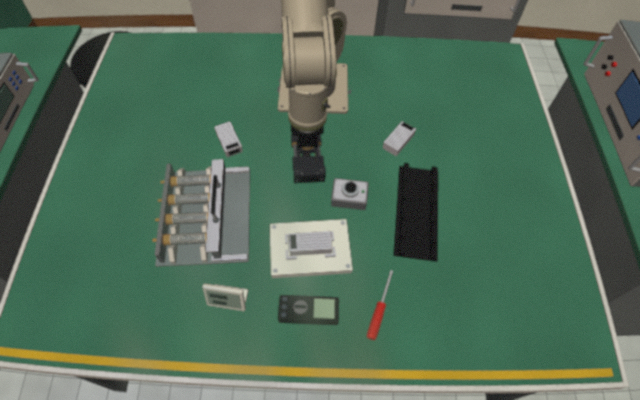

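The module sits between the stage's stops (w11 ~475,190) and the tubes are under the bar. I'll check the module's near end and the button numerically, and move over the button.

```bash
python3 - <<'E'
from h import *
c=load('w11.png');y=np.radians(6.2);ex=np.array([np.cos(y),np.sin(y)]);ey=np.array([-ex[1],ex[0]])
for u,v in((455,147),(509,147)):
    d=pt(c,u,v,.057)[:2]-[.6115,.0086];print('end corner in stage frame',(d@ex).round(4),(d@ey).round(4),'expect ±.026,.055')
print('button',pt(c,308,57,.058)[:2])
E
python3 -m jog '[[2,0,0.5,0,1],[3,0,1,0,1],[3,0,1,0,1],[3,-0.2,1,0,1],[1,0,0.5,0,1],[0,0,0,0,1],[0,0,0,0,1],[0,0,0,0,1],[0,0,0,0,1],[0,0,0,0,1]]' 20; python3 - <<'E'
from h import *
snap('top','t11.png')
togo((.4430,.1161,.085),np.radians(6.2))
E
python3 chk.py t11.png
```

```text
end corner in stage frame -0.0254 0.0556 expect ±.026,.055
end corner in stage frame 0.0266 0.0559 expect ±.026,.055
button [0.44297708 0.11723245]
time: 67.25
ee_pos: [0.4531, 0.1208, 0.1255]
eef_rot: [0.669, 0.743, 0.021, 0.029]
ft_force: [-0.1, 0.5, -0.0]
width: 0.0003
shift cm [-0.3  -1.34  3.97] turn -0.003357936869100575 tooly ang 0.105 q7 -0.4018527556510738 z [ 0.071 -0.009 -0.997]
```

```bash
python3 -m jog '[[-0.3,-0.7,0.5,0,1],[0,-0.6,1,0,1],[0,0,1,0,1],[0,0,0.8,0,1],[0,0,0.4,0,1],[0,0,0,0,1],[0,0,0,0,1],[0,0,0,0,1],[0,0,0,0,1],[0,0,0,0,1]]' 20; python3 - <<'E'
from h import *
snap('top','t12.png')
togo((.4430,.1165,.080),np.radians(6.2))
c=load('t12.png');hsv=cv2.cvtColor(c['pixels'],cv2.COLOR_RGB2HSV);m=cv2.inRange(hsv,(8,110,110),(25,255,255));m[:110]=0;m[330:]=0;y=np.radians(5.27)
for k in cv2.findContours(m,0,1)[0]:
    if cv2.contourArea(k)>=8:
        M=cv2.moments(k);e=pt(c,M['m10']/M['m00'],M['m01']/M['m00'],.0417)[:2]-[.518,-.3241];print(cv2.contourArea(k),'bank',np.round([e[0]*np.cos(y)+e[1]*np.sin(y),-e[0]*np.sin(y)+e[1]*np.cos(y)],4))
E
```

```text
time: 68.3
ee_pos: [0.4422, 0.1145, 0.0844]
eef_rot: [0.669, 0.742, 0.02, 0.03]
ft_force: [-1.1, -1.3, 2.1]
width: 0.0002
shift cm [0.2  0.06 0.44] turn -0.00465509306987677 tooly ang 0.104 q7 -0.44981255025416295 z [ 0.071 -0.01  -0.997]
49.0 bank [-0.0944 -0.0593]
46.0 bank [-0.0317 -0.0589]
46.0 bank [ 0.0301 -0.0585]
44.5 bank [ 0.0921 -0.0591]
```

All four tube caps sit in the saddles at y≈−59 mm, so the tubes are against the rail. Press.

```bash
python3 -m jog '[[0.2,0,0.3,0,1],[0,0,0.4,0,1],[0,0,0.4,0,1],[0,0,0.4,0,1],[0,0,0.4,0,1],[0,0,0.3,0,1],[0,0,0.3,0,1],[0,0,0.3,0,1],[0,0,0.3,0,1],[0,0,0.3,0,1]]' 20
```

```text
time: 69.35
ee_pos: [0.4436, 0.1176, 0.0773]
eef_rot: [0.669, 0.742, 0.003, 0.039]
ft_force: [-30.4, -7.6, 69.6]
width: 0.0005
```

```bash
python3 -m jog '[[0,0,-0.5,0,1],[0,0,-0.5,0,1],[0,0,-1,0,1],[0,0,-2,0,1],[0,0,-3,0,1],[0,0,-3,0,1],[0,0,-2,0,1],[0,0,0,0,1],[0,0,0,0,1],[0,0,0,0,1]]' 20; python3 - <<'E'
from h import *
c=snap('wrist','w12.png');s=snap('scene','s12.png')['pixels'];print(r.read_state()['ee_pos'],r.read_state()['eef_rot'])
a=cv2.resize(s[150:290,150:450,::-1],(800,373));cv2.imwrite('pics/fin.png',np.vstack([a,cv2.resize(c['pixels'][:230,:,::-1],(632,227)) if 0 else np.hstack([cv2.resize(c['pixels'][:230,:,::-1],(632,227)),np.zeros((227,168,3),np.uint8)])]))
E
```

```text
time: 70.35
ee_pos: [0.4349, 0.1256, 0.2014]
eef_rot: [0.668, 0.743, 0.003, 0.038]
ft_force: [0.0, -0.5, -0.1]
width: 0.0006
[0.4346904  0.12551078 0.20109959] [0.66828597 0.74294905 0.00284287 0.0375832 ]
```

View pics/fin.png

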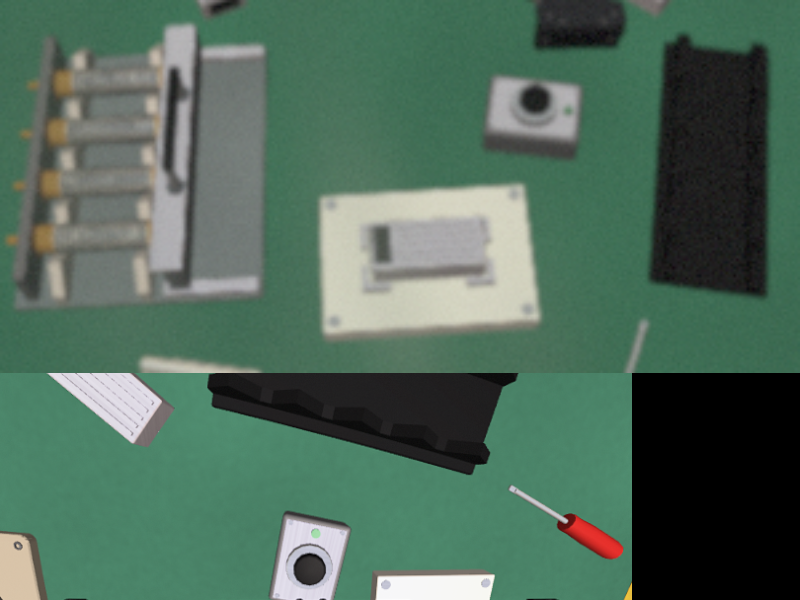

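Everything looks in place, with the button up. Before handing in I want a closer check that the bar is truly home, from the zoomed w9 view.

```bash
python3 - <<'E'
from h import *
c=load('w9.png');cv2.imwrite('pics/w9z.png',cv2.resize(c['pixels'][0:150,290:460,::-1],None,fx=4,fy=4,interpolation=2))
E
```

```text
(no output)
```

View pics/w9z.png

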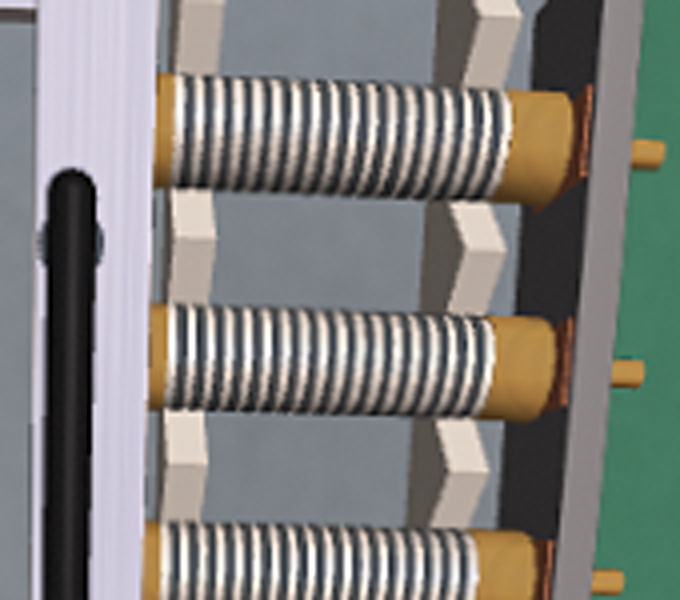

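```bash
python3 - <<'E'
from h import *
c=load('w9.png');y=np.radians(5.27)
def by(u,v,z):
    e=pt(c,290+u/4,v/4,z)[:2]-[.518,-.3241];return (-e[0]*np.sin(y)+e[1]*np.cos(y)).round(4)
for n,v,L,a,b,d,rl in(('t1',145,157,174,511,573,592),('t2',362,151,167,493,557,571)):
    print(n,'lip',by(L,v,.066),'windL',by(a,v,.0567),'windR',by(b,v,.0567),'end',by(d,v,.0567),'rail',by(rl,v,.06))
print('comb +y inner ridge',by(215,240,.0515),by(208,465,.0515),'-y inner',by(468,240,.0515),by(449,460,.0515))
E
```

```text
t1 lip 0.0547 windL 0.0494 windR -0.0454 end -0.0632 rail -0.0673
t2 lip 0.0545 windL 0.0493 windR -0.045 end -0.064 rail -0.0667
comb +y inner ridge 0.0363 0.0357 -y inner -0.0368 -0.036
```

Measured: the tubes lie about 2 mm on the bar side of centre, with 3.5 mm still left to the rail, although the travel read 45 mm. The bar may be a few mm short of home, so I'll push it again more firmly and then press once more.

```bash
python3 -m jog '[[-2,0.2,-0.5,0,0.3],[-4,0.2,-0.5,0,0.3],[-4.3,0,0,0,0.3],[-4.3,0,0,0,0.3],[-4.3,0,0,0,0.3],[-4.3,0,0,0,0.3],[-4.3,0,0,0,0.3],[-4.3,0,0,0,0.3],[-3,0,0,0,0.3],[-1,0,0,0,0.3]]' 35; python3 -m jog '[[0,0,0,0.15,0.3],[0,0,0,0.15,0.3],[0,0,0,0.15,0.3],[0,0,0,0.15,0.3],[0,0,0,0.15,0.3],[0,0,0,0.15,0.3],[0,0,0,0.15,0.3],[0,0,0,0.15,0.3],[0,0,0,0.15,0.3],[0,0,0,0.15,0.3]]';  python3 - <<'E'
from h import *
togo((.5109,-.2469,.15),np.radians(95.27))
E
```

```text
time: 71.45
ee_pos: [0.4742, -0.2404, 0.2208]
eef_rot: [0.666, 0.746, 0.001, 0.031]
ft_force: [-0.1, 0.5, -0.1]
width: 0.0601
time: 72.45
ee_pos: [0.4723, -0.2332, 0.2107]
eef_rot: [0.996, 0.091, 0.016, 0.015]
ft_force: [0.5, 0.1, 0.9]
width: 0.061
shift cm [3.37 1.84 6.23] turn 0.09048104359861231 tooly ang -1.388 q7 -1.0819259421170293 z [ 0.034 -0.028 -0.999]
```

```bash
python3 -m jog '[[1.2,0.6,1,0.09,0.3],[1.4,0.7,2,0,0.3],[0.8,0.5,2,0,0.3],[0,0,1,0,0.3],[0,0,0,0,0.3],[0,0,0,0,0.3],[0,0,0,0,0.3],[0,0,0,0,0.3],[0,0,0,0,0.3],[0,0,0,0,0.3]]';  python3 - <<'E'
from h import *
togo((.5109,-.2469,.109),np.radians(95.27))
E
```

```text
time: 73.45
ee_pos: [0.5109, -0.243, 0.1501]
eef_rot: [0.999, 0.044, 0.016, 0.013]
ft_force: [-0.5, -0.6, 0.2]
width: 0.0609
shift cm [-0.16  0.27  4.11] turn -0.0033815828220751243 tooly ang -1.482 q7 -1.2363287520540405 z [ 0.033 -0.026 -0.999]
```

```bash
python3 -m jog '[[-0.1,0.25,1,0,0.3],[0,0,1.5,0,0.3],[0,0,1.2,0,0.3],[0,0,0.4,0,0.3],[0,0,0,0,0.5],[0,0,0,0,0.7],[0,0,0,0,1],[0,0,0,0,1],[0,0,0,0,1],[0,0,0,0,1]]' 40; python3 -m jog '[[0,0.4,0,0,1],[0,0.6,0,0,1],[0,0.8,0,0,1],[0,1,0,0,1],[0,1,0,0,1],[0,1,0,0,1],[0,1,0,0,1],[0,1,0,0,1],[0,1,0,0,1],[0,1,0,0,1]]';python3 -c "
from h import *
s=r.read_state();d=s['ee_pos'][:2]-[.518,-.3241];y=np.radians(5.27);print('bank y',-np.sin(y)*d[0]+np.cos(y)*d[1],s['ft_force'],R.from_quat(s['eef_rot']).apply([0,0,1]))"
```

```text
time: 74.45
ee_pos: [0.5114, -0.247, 0.1055]
eef_rot: [0.999, 0.044, 0.016, 0.014]
ft_force: [-0.9, -0.1, -0.0]
width: 0.0209
time: 75.45
ee_pos: [0.512, -0.2463, 0.1048]
eef_rot: [0.996, 0.077, -0.013, -0.045]
ft_force: [-20.2, 35.0, 27.3]
width: 0.0098
bank y 0.07799788561321247 [-20.21583005  35.04146161  27.33287523] [-0.03307565  0.08691047 -0.9956669 ]
```

35 N produced no further motion, so the bar is at its stop. I'll release it, then press the button again while recording force against depth.

```bash
python3 -m jog '[[0,0,0,0,1],[0,0,0,0,0.7],[0,0,0,0,0.3],[0,0,0,0,0.3],[0,0,-1,0,0.3],[0,0,-2.5,0,0.3],[0,0,-4,0,0.3],[0,0,-4,0,0.3],[-1.5,0,-1,0,0.3],[-1.5,0,0,0,0.3]]'; python3 - <<'E'
from h import *
c=snap('wrist','w13.png')
g=cv2.cvtColor(c['pixels'],6);m=(g<60).astype(np.uint8);m[225:]=0
n,l,st,cc=cv2.connectedComponentsWithStats(m);y_=np.radians(5.27)
for i in range(1,n):
    if st[i,4]>500:
        k=np.argwhere(l==i)[:,::-1].astype(np.float32);(x,y),wh,t=cv2.minAreaRect(k)
        p=pt(c,x,y,.108);d=p[:2]-[.518,-.3241]
        print((x,y),wh,'bank xy',np.cos(y_)*d[0]+np.sin(y_)*d[1],-np.sin(y_)*d[0]+np.cos(y_)*d[1])
togo((.443,.1165,.2));print(r.read_state()['joint_positions'].round(2))
E
```

```text
time: 76.45
ee_pos: [0.4868, -0.2632, 0.2376]
eef_rot: [0.996, 0.077, -0.013, -0.045]
ft_force: [0.2, 0.3, -0.0]
width: 0.0604
(139.1558837890625, 36.52647018432617) (40.03557586669922, 13.575282096862793) bank xy 0.11381820461145563 0.24516386846232516
(444.9901123046875, 126.14114379882812) (24.92215919494629, 199.32095336914062) bank xy 0.05098521003697639 -0.03716095069249154
(311.6186828613281, 165.10116577148438) (12.600414276123047, 118.64350128173828) bank xy 0.006876116342637195 0.07972230032931966
(92.5908203125, 175.5027313232422) (18.476367950439453, 51.552093505859375) bank xy -0.020793390678893315 0.3128247400558128
(36.5, 171.0) (24.0, 27.0) bank xy -0.020764663150014517 0.3833564310685278
shift cm [  1.79 -37.77   7.14] turn None tooly ang -1.419 q7 -1.0365246917260427 z [-0.033  0.086 -0.996]
[ 0.84  0.26 -0.46  1.59  0.05  1.38 -1.04]
```

```bash
python3 -m jog '[[0,-2,0,0,0.6],[0,-4,0,0,1],[0,-4,0.5,0,1],[0,-4,0.5,0,1],[0,-4,0.5,0,1],[0,-4,0.5,0,1],[0,-4,0.5,0,1],[0,-4,0.5,0,1],[0,-4,0.5,0,1],[0,-2,0.5,0,1]]' 20; python3 - <<'E'
from h import *
togo((.4437,.1146,.11))
E
```

```text
time: 77.5
ee_pos: [0.4219, 0.0998, 0.2216]
eef_rot: [0.997, 0.068, -0.017, -0.043]
ft_force: [0.7, -0.4, -0.1]
width: 0.0009
shift cm [ 2.67 -0.18 11.15] turn None tooly ang -1.435 q7 -1.637815307279975 z [-0.04   0.084 -0.996]
```

```bash
python3 -m jog '[[1,0,1,0,1],[1.2,-0.2,2,0,1],[0.5,0,2.5,0,1],[0,0,2.5,0,1],[0,0,2,0,1],[0,0,1,0,1],[0,0,0,0,1],[0,0,0,0,1],[0,0,0,0,1],[0,0,0,0,1]]' 20; python3 - <<'E'
from h import *
togo((.4437,.1146,.088));snap('top','t13.png');print(r.read_state()['ft_force'])
E
```

```text
time: 78.5
ee_pos: [0.4409, 0.1166, 0.1052]
eef_rot: [0.996, 0.07, -0.018, -0.042]
ft_force: [0.2, -0.8, -1.0]
width: 0.001
shift cm [0.3  0.38 1.68] turn None tooly ang -1.432 q7 -1.7967502031929645 z [-0.042  0.081 -0.996]
[ 0.3802932   0.0951742  -0.44602981]
```

```bash
Z='print(r.read_state()["ee_pos"].round(4),r.read_state()["ft_force"].round(1))'
python3 -m jog '[[0.3,0.3,0.5,0,1],[0,0,0.5,0,1],[0,0,0.5,0,1],[0,0,0.3,0,1],[0,0,0,0,1],[0,0,0,0,1],[0,0,0,0,1],[0,0,0,0,1],[0,0,0,0,1],[0,0,0,0,1]]' | sed -n '2p;4p'
python3 -m jog '[[0,0,0.2,0,1],[0,0,0.2,0,1],[0,0,0,0,1],[0,0,0,0,1],[0,0,0,0,1],[0,0,0,0,1],[0,0,0,0,1],[0,0,0,0,1],[0,0,0,0,1],[0,0,0,0,1]]' | sed -n '2p;4p'
python3 -m jog '[[0,0,0.2,0,1],[0,0,0.1,0,1],[0,0,0,0,1],[0,0,0,0,1],[0,0,0,0,1],[0,0,0,0,1],[0,0,0,0,1],[0,0,0,0,1],[0,0,0,0,1],[0,0,0,0,1]]' | sed -n '2p;4p'
python3 -m jog '[[0,0,0.2,0,1],[0,0,0.2,0,1],[0,0,0.2,0,1],[0,0,0.1,0,1],[0,0,0.1,0,1],[0,0,0,0,1],[0,0,0,0,1],[0,0,0,0,1],[0,0,0,0,1],[0,0,0,0,1]]' | sed -n '2p;4p'
```

```text
ee_pos: [0.4446, 0.1153, 0.0862]
ft_force: [-0.6, 0.3, 0.1]
ee_pos: [0.4448, 0.1155, 0.0825]
ft_force: [-1.4, -0.2, 1.8]
ee_pos: [0.4448, 0.1156, 0.0795]
ft_force: [-1.1, -2.1, 5.0]
ee_pos: [0.4448, 0.1157, 0.079]
ft_force: [-0.9, -1.4, 3.6]
```

```bash

python3 -m jog '[[0,0,0.3,0,1],[0,0,0.3,0,1],[0,0,0.3,0,1],[0,0,0.3,0,1],[0,0,0.3,0,1],[0,0,0.3,0,1],[0,0,0.3,0,1],[0,0,0.3,0,1],[0,0,0.3,0,1],[0,0,0.3,0,1]]' | sed -n '2p;4p'
python3 - <<'E'
from h import *
c=snap('scene','s14.png');
a=load('s12.png')['pixels'];b=c['pixels']
f=lambda q:cv2.resize(q[165:225,320:380,::-1],(390,390),interpolation=2)
cv2.imwrite('pics/btn.png',np.hstack([f(a),f(b)]))
E
python3 -m jog '[[0,0,-0.3,0,1],[0,0,-0.5,0,1],[0,0,-1,0,1],[0,0,-2,0,1],[0,0,-3,0,1],[0,0,-3,0,1],[0,0,-3,0,1],[0,0,0,0,1],[0,0,0,0,1],[0,0,0,0,1]]'
```

```text
ee_pos: [0.4456, 0.1164, 0.0775]
ft_force: [-20.4, -9.0, 56.2]
time: 84.6
ee_pos: [0.4509, 0.1109, 0.2113]
eef_rot: [0.997, 0.07, -0.022, -0.027]
ft_force: [0.1, 0.6, -0.6]
width: 0.001
```

Force rose like a spring to about 5 N over roughly 6 mm and then hit a hard stop (56 N), so the button was fully down. Last look before handing in.

```bash
python3 -m jog '[[0,0,0,0,1],[0,0,0,0,1],[0,0,0,0,1],[0,0,0,0,1],[0,0,0,0,1],[0,0,0,0,1],[0,0,0,0,1],[0,0,0,0,1],[0,0,0,0,1],[0,0,0,0,1]]' >/dev/null; python3 - <<'E'
from h import *
s=snap('scene','s15.png')['pixels'];t=snap('top','t15.png');cv2.imwrite('pics/fin2.png',cv2.resize(s[140:330,140:460,::-1],None,fx=2.5,fy=2.5))
c=t;hsv=cv2.cvtColor(c['pixels'],cv2.COLOR_RGB2HSV);m=cv2.inRange(hsv,(8,110,110),(25,255,255));m[:110]=0;m[330:]=0;y=np.radians(5.27)
for k in cv2.findContours(m,0,1)[0]:
    if cv2.contourArea(k)>=8:
        M=cv2.moments(k);e=pt(c,M['m10']/M['m00'],M['m01']/M['m00'],.0417)[:2]-[.518,-.3241];print('bank',np.round([e[0]*np.cos(y)+e[1]*np.sin(y),-e[0]*np.sin(y)+e[1]*np.cos(y)],4))
a=load('s12.png')['pixels'].astype(int);print('diff vs s12 around module/bank',np.abs(s.astype(int)-a)[210:285,150:360].mean())
E
```

```text
bank [-0.0944 -0.0593]
bank [-0.0317 -0.0589]
bank [ 0.0299 -0.0585]
bank [ 0.092  -0.0587]
diff vs s12 around module/bank 2.824
```

View pics/fin2.png

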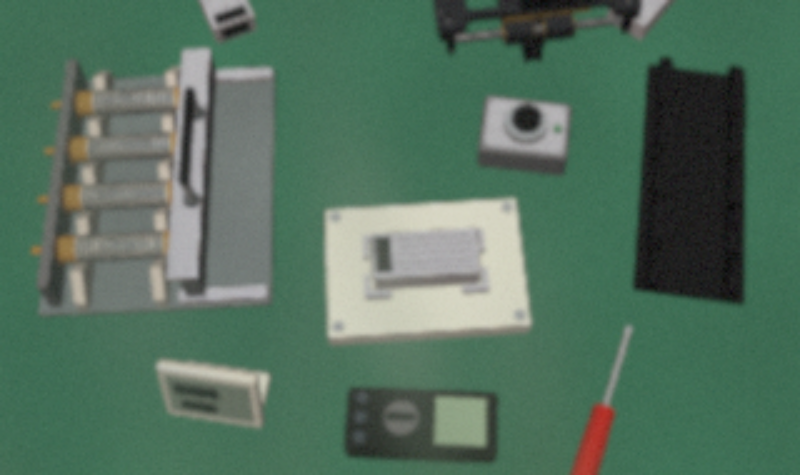

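The final view shows four tubes clamped, the module between the stops, the button up, the bystanders in place and the gripper clear. Handing in.

```bash
python3 -c "
from bench import r
print(r.close_job())"
```

```text
the job is handed in; nothing more can be done
None
```

The job is handed in; no verdict was reported. I drew the clamp bar back, moved all four tubes into saddles of their own and slid the bar home. I then set the farthest of the three module look-alikes on the stage and pressed the start button twice.

**Tubes:** all four caps were still in their saddles in the last top view, unchanged between the bar closing and hand-in.

**Module:** its near-end corners measured within 1 mm of centred between the stops, and it looked undisturbed in the last view.

**Bystanders:** the thermometer, meter and screwdriver looked unmoved by eye; I did not measure them.

**Clamp bar:** one check disagreed. The bar's measured travel from open to closed was 45 mm, its full stroke. The zoomed picture, though, showed the tubes about 3.5 mm short of the rail and about 2 mm towards the bar from centre. I pushed the bar again and it did not move at 35 N, so I took it to be at its stop. The last grip reading was about 2 mm further open (79.7 mm against 77.5 mm). I put that down to the tool being tilted 5° and did not measure it again.

**Start button:** I was unsure the first press had gone fully down, so I repeated it after the second push on the bar. On the repeat, force rose to about 5 N and then met a hard stop about 6 mm down. The button was up again at the end, and the gripper was touching nothing.

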